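# Set out a mould job: pieces to matching pads, electrode snapped down on the setting seat

### The arm

A 7-joint arm with a two-finger parallel gripper is mounted at the origin on the work surface. World frame = base frame: x ahead of the robot, y to its left, z up, the work surface at z = 0. Lengths are in m, angles in rad, forces in N, time in s.
With the tool pointing down it reaches from about 0.4 to 0.9 m from the base axis. Payload 5.5 kg.
Tool frame: the origin (TCP) lies on the mounting face of the last link; the fingertips stand 173 mm ahead of it and the grasp point (between the pads) lies 155 mm ahead of it; z points along the fingers, y is the line along which they close (so a half turn about z gives the same grasp; the last joint's range is limited). The gripper opens to 85 mm and grips with 20 to 120 N. Pads are 22 mm wide; open, the fingers measure 114 mm over their backs; the gripper's body (76 mm by 85 mm) begins 54 mm behind the grasp point. The pads swing forward as they close: fully open they stand 13 mm farther back than shut.
Start: joints at [1.37, 0.501, -0.427, 1.55, 0.221, 1.138, -0.21], TCP at [0.291, -0.581, 0.405] pointing down, gripper open.
Joint ranges: [-2.88, 2.88], [-0.31, 2.03], [-1.54, 1.56], [0.2, 2.42], [-1.41, 4.55], [0.19, 2.02], [-2.57, 2.57]. Speed limits (rad/s): [2.57, 2.57, 3.14, 3.14, 3.14, 3.14, 3.14].

### API

Orientations are given as a unit quaternion [w, x, y, z].
In Python, from bench import r gives the robot as it stands. The module is installed in compiled form; this text tells all that it offers.
- The arm moves only by the tool arm_command, never from a script. Its argument "increments" is text: rows parted by semicolons, each of 4 numbers parted by spaces: the shift along the tool's x, y, z in units of 50 mm (1.0 is 50 mm), then the turn about the tool's z in units of 8 degrees (1.0 is 8 degrees). In form: dx dy dz twist; .... A call has 1 to 10 rows; each row shifts and turns the commanded pose from where the row before left it, along the tool's axes as they then stand; what a row does not reach is not made up. A row lasts 1/10 s, in which the tool goes at most 50 mm and 8.59 degrees, less where a joint would pass 70% of its speed; a pose out of reach is approached as far as the arm can. A call is refused whole if a number of a shift passes 1 or a number of a turn 1, either way. A call with a gripper value outside its range is refused whole. "claw" is the finger opening in mm, from 0 to 85.4, set as the call begins (left out, the last holds). The fingers move at their own pace and stop on an object; "grip_force" is the grip in N (left out, the last holds). Time passes only in rows, so rows that do not move let the fingers close. It gives the time, the measured TCP pose, the force, the opening and the grip force at its end, in the units of the state.
- r.observe(): the state, without advancing time (a new reading comes with each control period).
- r.get_image(name): name is "side" or "top"; returns a dict with "pixels" (384x512x3 uint8, red, green, blue), "range_z" (384x512 float32, m along the optical axis (not along the pixel's ray), 0 where there is no reading), "intrinsics" (3x3 intrinsics, pixels), "distortion" ([k1, k2, p1, p2, k3] as OpenCV has them; the pictures are not rectified), "R" (3x3) and "t" (3): a world point X has camera coordinates R X + t. Camera axes: x right, y down, z forward; pixel columns grow to the right and rows downward; lengths in m; the calibration is good to about 2 mm. A picture is of the moment at which its call begins.
- r.close_job(): hands the job in; it is judged then, once.
The state is a dict: "time_s": time; "joint_pos": joint angles; "qd": joint speeds; "tau": joint torques, N m; "ee_pos": TCP position; "tcp_rot": TCP orientation; "ft_force": force on the tool from outside, world axes, zero at the start; "wrist_torque": the same for the moment, N m; "finger_gap": finger opening in m; "finger_force": force on a finger pad.
Only numpy, scipy, OpenCV 4.12 (cv2) and the standard library are available. Lean on these libraries where they do the work, as an engineer would, in place of code of your own. Each camera call takes 0.05 s, during which the arm holds its last target. There are 200 camera calls.

### The job

Set the round copper electrode, the brass ring and the long steel bar down upright on the pads that bear their shapes, the bar lined up with its outline. Once those three are in place, set the square copper electrode squarely on the orange square of the spring-loaded seat and press it down until the catches hold the seat down, then let go. Leave the white cup standing where it is.

Things in the scene. Friction and masses are not known exactly. Their poses are not given: they have to be found in the camera images.
- round_electrode: Loose turned copper electrode, about 0.35 kg: a round body 36 mm in diameter and 32 mm high, above it a neck 22 mm in diameter up to 50 mm. Origin at the centre of its underside, z up. Belongs on round_pad.
- square_electrode: Loose square copper block, 40 x 40 mm and 34 mm high, about 0.35 kg, its flat top inked dark blue. Origin at the centre of its underside, x and y square to its sides, z up. Belongs on the seat; any quarter turn will do.
- locating_ring: Loose brass ring lying flat, 56 mm outside, 32 mm inside diameter, 22 mm high, about 0.25 kg. Origin on its axis at its underside, z up. Belongs on ring_pad.
- bar_insert: Loose ground steel bar lying flat, 90 mm long (its x), 24 mm wide (its y), 26 mm high, a dark zigzag on top, about 0.4 kg. Origin at the centre of its underside. Belongs on bar_pad; either end may lead.
- round_pad: Fixed flat black rubber pad 80 x 80 mm, 6 mm thick, with a filled orange disc 36 mm in diameter at its centre. Origin at the centre of its underside (6 mm below its top face).
- ring_pad: Fixed flat black rubber pad 90 x 90 mm, 6 mm thick, with a yellow ring shape (56 mm outside, 32 mm inside) at its centre. Origin at the centre of its underside (6 mm below its top face).
- bar_pad: Fixed flat black rubber pad 120 mm (its x) by 60 mm (its y), 6 mm thick, with a filled light silver rectangle 90 x 24 mm at its centre, long along x. Origin at the centre of its underside (6 mm below its top face).
- seat_top (a point): Centre of the top face of the spring-loaded seat, which moves with the seat: a bare aluminium plate 64 x 64 mm with an orange 40 mm square, x and y square to its sides. It stands on a fixed green base 116 mm (x) by 96 mm (y), 30 mm high at its highest beside the plate. The plate's top is 52 mm above the table when up, 40 mm when caught.
- seat (a joint): How far the seat has been pressed down, m: 0 up, 0.017 at its bottom stop. The spring carries the electrode's weight without sinking. Two sprung catch bolts under the plate give way as it is pressed (about 7 to 13 N on the electrode in all) and snap over it beyond about 0.0125, which leaves 4 mm before the stop; when let go it then rests at about 0.012. Let go earlier, it springs back up to 0.
- cup: White ceramic cup standing loose among the work, 68 mm across the rim, 62 mm high. Origin at the centre of its underside. Not part of the job: leave it standing.
Not all that is in view belongs to the job. Of the things that look like the locating_ring, take the one that is nearest to the robot's base at the start. Several things have the shape of the bar_insert; the one meant has the colours described above.

How it is judged:
By the outcome, as a careful person would: the job done as asked, in the order asked, and still so for the second after the job is handed in, with the robot touching nothing.
It also fails if it takes over 115 s, if anything falls off the work surface, if the arm or the gripper's body presses on something with over 40 N, if the wrist force passes 120 N, or if a joint passes its speed limit or range.

## Working session

There is one attempt and no reset: what is moved stays moved. The work goes in short steps, Python scripts to look and compute and a tool call to move; the robot and the scene stay as the last step left them, time stands still between calls to the robot, and variables do not carry over. Pictures are saved under pics/ and viewed, at most 14 in all, crops included, and the job is handed in when it is done.

Besides the shell and the picture viewer there is one more tool, called by a JSON object that holds its "method" and its "body". arm_command: Moves the arm, as the interface text tells. Its arguments: {"type":"object","properties":{"increments":{"type":"string"},"claw":{"type":"number"},"grip_force":{"type":"number"}},"required":["increments"]}

```bash
mkdir -p pics; cat > h.py <<'E'
import numpy as np, cv2
from bench import r
def cap(n):
    im=r.get_image(n); np.savez(f'{n}.npz',**im); return im
def world(im,u,v,z=None):
    K=np.array(im['intrinsics']);D=np.array(im['distortion']);R=np.array(im['R']);t=np.array(im['t'])
    p=cv2.undistortPoints(np.array([[[u,v]]],float),K,D)[0,0]
    d=np.array([p[0],p[1],1.]);C=-R.T@t;w=R.T@d
    if z is None:
        s=im['range_z'][int(round(v)),int(round(u))]
    else: s=(z-C[2])/w[2]
    return C+s*w
def cloud(im):
    K=np.array(im['intrinsics']);D=np.array(im['distortion']);R=np.array(im['R']);t=np.array(im['t'])
    h,w=im['range_z'].shape
    uv=np.stack(np.meshgrid(np.arange(w),np.arange(h)),-1).reshape(-1,1,2).astype(float)
    p=cv2.undistortPoints(uv,K,D)[:,0]
    z=im['range_z'].reshape(-1,1)
    P=(np.c_[p,np.ones(len(p))]*z-t)@R
    P[z[:,0]==0]=np.nan
    return P.reshape(h,w,3)
def save(px,name,s=1.5,box=None):
    if box: a,b,c,d=box; px=px[b:d,a:c]
    cv2.imwrite(f'pics/{name}.png',cv2.resize(px[...,::-1],None,fx=s,fy=s,interpolation=cv2.INTER_CUBIC))
E
python3 - <<'E'
from h import *
for n in('top','side'):
    im=cap(n); save(im['pixels'],n+'0'); print(n,-np.array(im['R']).T@im['t'],np.array(im['R'])[2])
print(r.observe())
E
```

```text
top [0.48662976 0.00253633 0.99622571] [ 0.08458543  0.01122284 -0.99635303]
side [0.16909899 0.97384415 1.12111544] [ 0.2740529  -0.64516664 -0.71320054]
{'time_s': 0.1, 'joint_pos': array([ 1.37020373,  0.50175091, -0.4267989 ,  1.55134833,  0.22077846,
        1.13828962, -0.21029974]), 'qd': array([-0.00083166, -0.00208924, -0.00197522, -0.00244021,  0.00127509,
        0.00061193,  0.00094426]), 'tau': array([-1.15027014e-02, -5.70809591e+01, -5.83895355e+00, -2.81748211e+01,
        1.05539957e-02,  5.55579303e-03,  2.01110663e-05]), 'ee_pos': array([ 0.29058464, -0.58107084,  0.40376283]), 'tcp_rot': array([-8.59272200e-04,  9.73228216e-01,  2.29839238e-01, -1.63216730e-04]), 'ft_force': array([ 0.22051317,  0.21727811, -0.00704734]), 'wrist_torque': array([-0.03526478,  0.05303008,  0.02667938]), 'finger_force': 0.0, 'finger_gap': 0.0848297444474547}
```

View pics/top0.png

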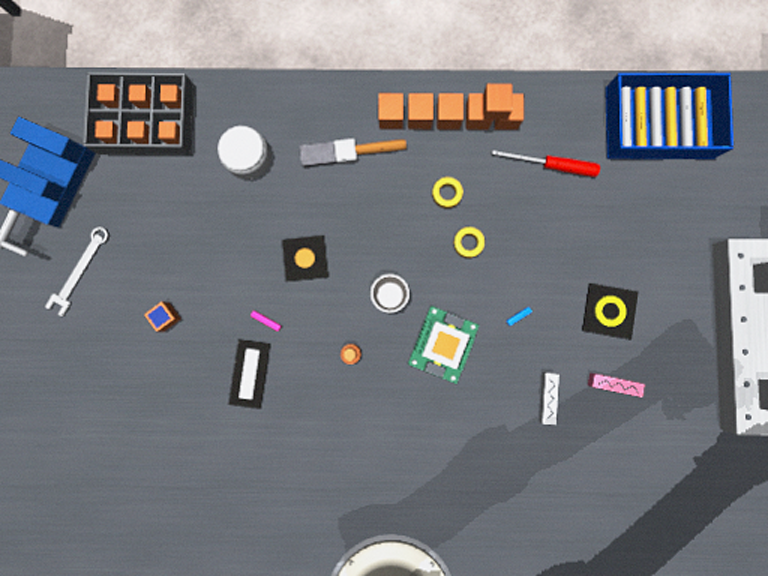

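View pics/side0.png

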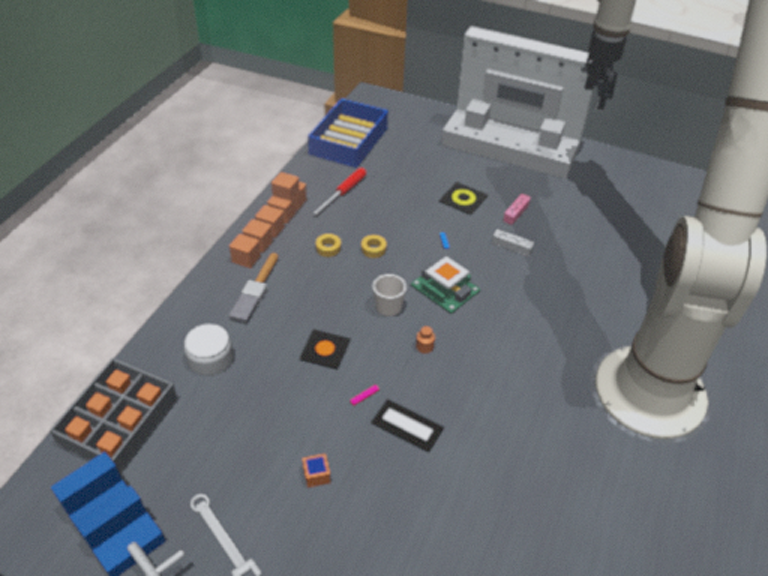

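The top view (768-px picture) shows:
- **Work:** round electrode (350,354), square electrode (160,317), cup (390,293).
- **Pads:** round pad (305,258), ring pad (610,311), bar pad (250,374), seat (446,346).
- **Ring candidates:** (447,192) and (470,242). The second is nearer the base (390,575), so it is the one meant.
- **Bar candidates:** grey with zigzag (551,399) and pink (617,385). The grey one is the steel bar.

I'll confirm these in one crop and measure.

```bash
cat > m.py <<'E'
from h import *
T=dict(np.load('top.npz'));S=dict(np.load('side.npz'))
PT,PS=cloud(T),cloud(S)
def tk(): 
    return
B={'round':(350,354),'square':(160,317),'ringA':(470,242),'ringB':(447,192),'bar':(551,399),'pink':(617,385),'rpad':(305,258),'ringpad':(610,311),'bpad':(250,374),'seat':(446,346),'cup':(390,293)}
if __name__=='__main__':
  save(T['pixels'],'crop1',6,(290,120,420,215+5))
  save(T['pixels'],'crop2',5,(350,180,440,290))
  for k,(u,v) in B.items():
    c=world(T,u/1.5,v/1.5)
    out=[]
    for P in (PT,PS):
        m=np.linalg.norm(P[...,:2]-c[:2],axis=-1)<0.09 if k in('seat',) else np.linalg.norm(P[...,:2]-c[:2],axis=-1)<0.06
        z=P[m][:,2]; out.append(np.round(np.nanpercentile(z,[2,20,50,80,98])*1000,1))
    print(k,np.round(c,4),np.hypot(*c[:2]).round(3),*out)
E
python3 m.py
```

```text
round [0.4397 0.0743 0.0514] 0.446 [-3.5 -1.3  0.3  2.1 49.9] [-2.5  0.3  2.5  6.7 51.7]
square [0.501  0.4186 0.0357] 0.653 [-3.4 -1.2  0.5  7.1 35.9] [-1.8  1.1  3.3 13.2 39.2]
ringA [ 0.649  -0.1441 -0.0007] 0.665 [-3.1 -1.1  0.7  3.5 24. ] [-2.5  1.3  4.1 16.1 26.5]
ringB [ 0.7446 -0.1007 -0.0015] 0.751 [-3.1 -0.9  0.9  3.8 24.2] [-2.2  1.2  4.  17.4 27.7]
bar [ 0.3636 -0.2835  0.0266] 0.461 [-3.3 -1.   0.8 22.1 28. ] [-2.4  1.3  4.9 25.6 31.8]
pink [ 0.3898 -0.401   0.0258] 0.559 [-3.  -1.   0.8 22.1 28.5] [-3.2  0.8  4.3 23.8 31.7]
rpad [0.6147 0.1652 0.0053] 0.636 [-2.8  0.   4.2  6.9  9.6] [-1.5  2.4  6.3  9.6 12.7]
ringpad [ 0.5221 -0.3994  0.0075] 0.657 [-2.3  1.3  5.5  7.4  9.8] [-1.3  3.9  7.5 10.8 14.2]
bpad [0.399  0.2605 0.0074] 0.476 [-3.   0.1  4.6  7.   9.4] [-1.7  2.2  5.8  8.8 12.1]
seat [ 0.4558 -0.0938  0.0546] 0.465 [-3.2 -0.5  2.4 31.3 54.5] [-2.   1.9  8.4 35.4 57.6]
cup [0.5508 0.0053 0.0061] 0.551 [-3.  -0.7  1.6  8.6 62.9] [-1.9  1.9  7.5 48.3 65.3]
```

View pics/crop1.png

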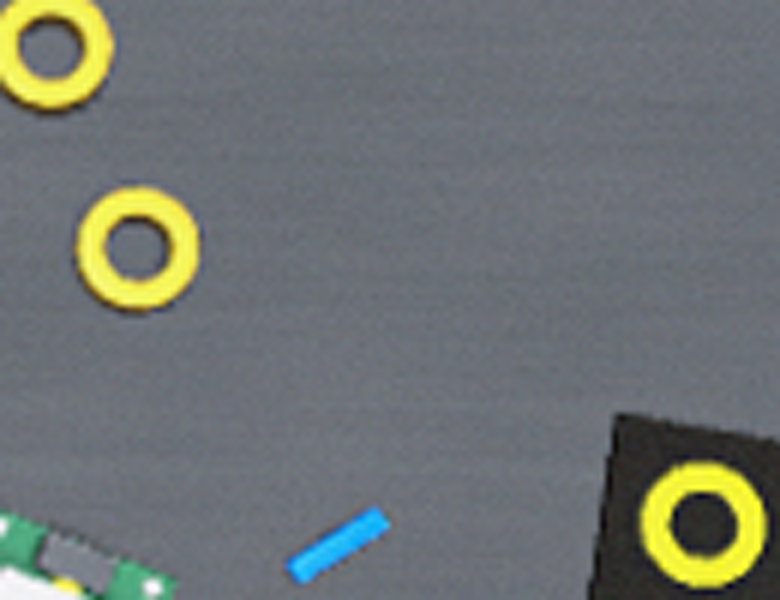

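View pics/crop2.png

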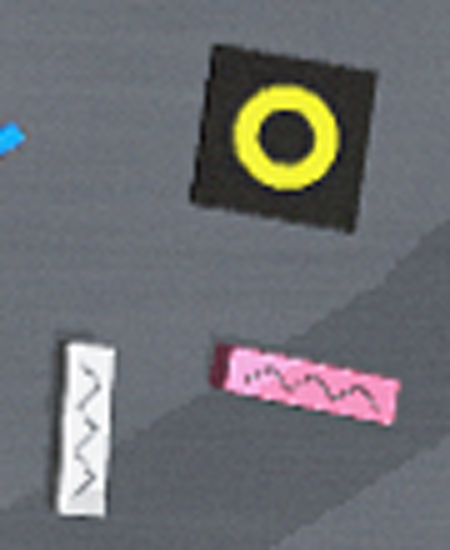

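The crops confirm both choices. The near ring is the lower one, at full-res (313,161). The steel bar is grey-white with a dark zigzag, at full-res (367,266), and the other bar is pink. Next is precise fitting.

```bash
cat > fit.py <<'E'
from m import *
def proj(im,mask,z):
    v,u=np.nonzero(mask); K,D,R,t=im['intrinsics'],im['distortion'],im['R'],im['t']
    p=cv2.undistortPoints(np.stack([u,v],-1).reshape(-1,1,2).astype(float),K,D)[:,0]
    w=np.c_[p,np.ones(len(p))]@R; C=-R.T@t
    return (C+((z-C[2])/w[:,2])[:,None]*w)[:,:2]
def fit(im,P,c,rad,z,sel,zmin=None,zmax=9):
    near=np.linalg.norm(P[...,:2]-np.array(c)[:2],axis=-1)<rad
    hsv=cv2.cvtColor(im['pixels'],cv2.COLOR_RGB2HSV).astype(int)
    m=near&sel(hsv[...,0],hsv[...,1],hsv[...,2])
    if zmin is not None: m&=(P[...,2]>zmin)&(P[...,2]<zmax)
    n,l,s,_=cv2.connectedComponentsWithStats(m.astype(np.uint8))
    m=l==1+np.argmax(s[1:,4])
    q=proj(im,m,z)*1000
    (cx,cy),(w,h),a=cv2.minAreaRect(q.astype(np.float32))
    if w<h: w,h,a=h,w,a+90
    # moments angle
    d=q-q.mean(0);ev,V=np.linalg.eigh(d.T@d);am=np.degrees(np.arctan2(V[1,1],V[0,1]))
    return f"n{len(q)} mean {q.mean(0).round(1)} rect ({cx:.1f},{cy:.1f}) {w:.1f}x{h:.1f} a={a:.1f} pca={am:.1f} range_z {np.nanmedian(P[m][:,2])*1000:.1f}"
A=lambda H,S,V:V>-1
org=lambda H,S,V:(H<25)&(S>110)&(V>90)
yel=lambda H,S,V:(H>15)&(H<38)&(S>110)&(V>90)
blu=lambda H,S,V:(H>105)&(H<135)&(S>120)
wht=lambda H,S,V:(V>135)&(S<60)
if __name__=='__main__':
  J=[('round',(.4397,.0743),.05,.05,A,.042),('square',(.501,.4186),.05,.034,blu,None),('ringA',(.640,-.141),.05,.022,yel,None),
   ('bar',(.3636,-.2835),.07,.026,wht,None),('rpad',(.6147,.1652),.05,.006,org,None),('ringpad',(.5221,-.3994),.05,.006,yel,None),
   ('bpad',(.399,.2605),.07,.006,wht,None),('seatorange',(.4558,-.0938),.045,.052,org,.04),('seatplate',(.4558,-.0938),.07,.052,A,.043),('cup',(.54,.0),.06,.062,A,.05)]
  for k,c,rad,z,sel,zm in J:
    for nm,im,P in(('top',T,PT),('side',S,PS)): print(k,nm,fit(im,P,c,rad,z,sel,zm))
E
python3 fit.py
```

```text
round top n53 mean [438.7  75. ] rect (438.3,75.2) 21.1x18.3 a=90.7 pca=111.6 range_z 50.1
round side n50 mean [439.6  81.1] rect (439.0,82.4) 27.4x20.4 a=111.5 pca=116.0 range_z 51.2
square top n106 mean [503.4 422.1] rect (503.4,422.1) 27.5x27.5 a=37.7 pca=167.3 range_z 33.7
square side n84 mean [504.3 423.3] rect (504.4,423.5) 24.9x24.6 a=40.6 pca=48.7 range_z 36.5
ringA top n242 mean [ 646.1 -138.3] rect (645.8,-138.2) 55.0x54.1 a=153.7 pca=146.8 range_z 21.5
ringA side n179 mean [ 644.6 -130.8] rect (642.7,-129.0) 69.2x53.8 a=115.0 pca=115.9 range_z 21.7
bar top n330 mean [ 365.4 -281.9] rect (365.3,-282.0) 91.0x25.6 a=175.6 pca=175.5 range_z 25.9
bar side n164 mean [ 366.1 -281.9] rect (365.9,-282.1) 93.1x31.2 a=175.5 pca=174.3 range_z 27.8
rpad top n156 mean [615.7 167. ] rect (616.0,167.4) 36.9x36.5 a=1.3 pca=90.7 range_z 6.6
rpad side n125 mean [616.7 166.5] rect (617.2,166.7) 41.2x39.3 a=153.3 pca=114.2 range_z 8.5
ringpad top n266 mean [ 523.5 -399.7] rect (523.8,-400.2) 55.5x55.4 a=134.8 pca=63.8 range_z 6.8
ringpad side n129 mean [ 523.6 -401.1] rect (523.4,-401.6) 59.7x58.5 a=25.4 pca=110.8 range_z 9.4
bpad top n320 mean [400.2 263.6] rect (400.5,263.6) 91.4x26.2 a=173.7 pca=173.2 range_z 6.6
bpad side n298 mean [400.7 263.8] rect (401.1,263.8) 93.0x27.1 a=173.1 pca=172.8 range_z 7.8
seatorange top n208 mean [458.  -93.1] rect (458.0,-92.7) 38.4x37.5 a=68.9 pca=51.0 range_z 52.9
seatorange side n90 mean [458.9 -93.8] rect (459.0,-93.9) 35.4x34.7 a=68.9 pca=48.5 range_z 54.9
seatplate top n595 mean [457.3 -93.8] rect (457.4,-93.9) 64.3x63.5 a=69.0 pca=72.2 range_z 52.4
seatplate side n339 mean [458.8 -88.9] rect (458.8,-89.4) 69.6x68.8 a=69.1 pca=102.6 range_z 54.0
cup top n153 mean [548.    5.2] rect (546.8,5.2) 65.8x63.1 a=0.7 pca=173.3 range_z 61.1
cup side n175 mean [548.5  10.7] rect (548.4,13.5) 76.9x64.1 a=112.4 pca=112.1 range_z 60.4
```

Heights from both views match the text (50/34/22/26/6/52 mm), and the positions agree to about 1 mm. Next I'll write a planning helper.

```bash
cat > go.py <<'E'
import sys
from h import *
from scipy.spatial.transform import Rotation as Ro
# usage: go.py x y z theta ... (mm,deg; z = TCP height); theta = heading of tool x
o=r.observe(); p=np.array(o['ee_pos'])*1000
R=Ro.from_quat(np.roll(o['tcp_rot'],-1)).as_matrix(); th=np.degrees(np.arctan2(R[1,0],R[0,0]))
print('t',round(o['time_s'],1),'p',p.round(1),'th',round(th,2),'tilt',R[2,:2].round(4),'gap',round(o['finger_gap']*1e3,1),'ff',round(o['finger_force'],1),'F',np.round(o['ft_force'],1),'j1,7',np.round(o['joint_pos'],2)[[0,6]])
a=[float(s) for s in sys.argv[1:]]
for i in range(0,len(a),4):
    x,y,z,t=a[i:i+4]; tw=(th-t+180)%360-180
    c,s=np.cos(np.radians(t)),np.sin(np.radians(t)); d=np.array([x,y,z])-p
    print('twist units',round(tw/8,3),'then d units',np.round(np.array([c*d[0]+s*d[1],s*d[0]-c*d[1],-d[2]])/50,3))
    p=np.array([x,y,z]);th=t
E
python3 go.py 365.6 -282 300 -4.5 365.6 -282 180 -4.5 365.6 -282 300 -4.5 400.5 263.7 300 -6.8
```

```text
t 0.1 p [ 290.6 -581.1  403.8] th 26.58 tilt [ 0.0001 -0.0017] gap 84.8 ff 0.0 F [ 0.2  0.2 -0. ] j1,7 [ 1.37 -0.21]
twist units 3.884 then d units [ 1.026 -6.081  2.075]
twist units 0.0 then d units [ 0.  -0.   2.4]
twist units 0.0 then d units [ 0.  -0.  -2.4]
twist units 0.288 then d units [ -0.599 -10.92   -0.   ]
```

{"method": "arm_command", "body": {"increments": "0 0 0 0.971; 0 0 0 0.971; 0 0 0 0.971; 0 0 0 0.971; 0 0 0 0; 0 -0.6 0.2 0; 0 -0.6 0.2 0; 0 -0.6 0.2 0; 0 -0.6 0.2 0; 0 -0.6 0.2 0", "claw": 60, "grip_force": 60}}

```text
time_s: 1.1
ee_pos: [0.3025, -0.4304, 0.3542]
tcp_rot: [-0.0, 0.999, -0.037, -0.0]
ft_force: [0.7, -0.6, 0.1]
finger_gap: 0.0599
finger_force: 0.0
```

{"method": "arm_command", "body": {"increments": "0.2 -0.6 0.2 0; 0.2 -0.6 0.2 0; 0.2 -0.6 0.2 0; 0.2 -0.6 0.2 0; 0.226 -0.681 0.275 0; 0 0 0 0"}}

```text
time_s: 1.7
ee_pos: [0.367, -0.2772, 0.2995]
tcp_rot: [-0.002, 0.999, -0.034, -0.001]
ft_force: [-0.4, 0.3, -1.0]
finger_gap: 0.0603
finger_force: 0.0
```

```bash
python3 go.py 365.6 -282 180 -4.5
```

```text
t 1.7 p [ 367.  -277.2  299.5] th -3.85 tilt [-0.002  -0.0038] gap 60.3 ff 0.0 F [-0.4  0.3 -1. ] j1,7 [ 0.97 -1.22]
twist units 0.082 then d units [-0.02   0.098  2.39 ]
```

{"method": "arm_command", "body": {"increments": "0 0 0 0; 0 0 0 0; 0 0 0 0"}}

```text
time_s: 2.0
ee_pos: [0.3654, -0.2835, 0.3013]
tcp_rot: [0.0, 0.999, -0.04, 0.0]
ft_force: [0.3, 0.7, -0.2]
finger_gap: 0.0601
finger_force: 0.0
```

```bash
python3 go.py 365.6 -282 180 -4.5
```

```text
t 2.0 p [ 365.4 -283.5  301.3] th -4.56 tilt [0.0005 0.0008] gap 60.1 ff 0.0 F [ 0.3  0.7 -0.2] j1,7 [ 0.97 -1.22]
twist units -0.008 then d units [ 1.000e-03 -3.000e-02  2.425e+00]
```

{"method": "arm_command", "body": {"increments": "0 0 0.5 0; 0 0 0.6 0; 0 0 0.6 0; 0 0 0.4 0; 0 0 0.2 0; 0 0 0.1 0; 0 0 0 0; 0 0 0 0"}}

```text
time_s: 2.8
ee_pos: [0.3662, -0.2827, 0.1818]
tcp_rot: [0.0, 0.999, -0.039, 0.001]
ft_force: [-0.6, 0.2, -0.5]
finger_gap: 0.0598
finger_force: 0.0
```

{"method": "arm_command", "body": {"increments": "0 0 0 0; 0 0 0 0; 0 0 0 0; 0 0 0 0; 0 0 0 0; 0 0 0 0; 0 0 0 0", "claw": 0}}

```text
time_s: 3.5
ee_pos: [0.3662, -0.2822, 0.1818]
tcp_rot: [0.0, 0.999, -0.039, 0.0]
ft_force: [-1.2, 1.1, 7.7]
finger_gap: 0.0224
finger_force: 59.5
```

```bash
python3 go.py 365.6 -282 300 -4.5 400.5 263.7 300 -6.8
```

```text
t 3.5 p [ 366.2 -282.2  181.8] th -4.48 tilt [0.0009 0.0007] gap 22.4 ff 59.5 F [-1.2  1.1  7.7] j1,7 [ 0.87 -1.36]
twist units 0.002 then d units [-1.200e-02 -2.000e-03 -2.363e+00]
twist units 0.288 then d units [ -0.599 -10.92   -0.   ]
```

{"method": "arm_command", "body": {"increments": "0 0 -0.2 0; 0 0 -0.5 0; 0 0 -0.6 0.144; 0 0 -0.6 0.144; 0.2 0 -0.46 0; 0.5 -0.2 0 0; 0.5 -0.4 0 0; 0 -0.66 0 0; 0 -0.66 0 0; 0 -0.66 0 0"}}

```text
time_s: 4.5
ee_pos: [0.4401, -0.1599, 0.299]
tcp_rot: [-0.0, 0.998, -0.059, -0.001]
ft_force: [0.4, 0.7, -4.8]
finger_gap: 0.0228
finger_force: 59.8
```

{"method": "arm_command", "body": {"increments": "0 -0.7 0 0; 0 -0.7 0 0; 0 -0.7 0 0; 0 -0.7 0 0; 0 -0.7 0 0; 0 -0.7 0 0; 0 -0.7 0 0; 0 -0.7 0 0; -0.2 -0.7 0 0; -0.3 -0.7 0 0"}}

```text
time_s: 5.5
ee_pos: [0.4572, 0.1901, 0.2992]
tcp_rot: [0.0, 0.998, -0.06, 0.0]
ft_force: [0.7, 0.0, -4.7]
finger_gap: 0.0228
finger_force: 59.8
```

{"method": "arm_command", "body": {"increments": "-0.4 -0.5 0 0; -0.4 -0.3 0 0; -0.3 -0.3 0 0; -0.2 -0.14 0 0; 0 0 0 0; 0 0 0 0; 0 0 0 0; 0 0 0 0"}}

```text
time_s: 6.3
ee_pos: [0.4008, 0.2576, 0.2989]
tcp_rot: [0.0, 0.998, -0.06, 0.0]
ft_force: [0.1, -0.2, -4.7]
finger_gap: 0.0229
finger_force: 59.8
```

```bash
python3 go.py 400.5 263.7 210 -6.8 400.5 263.7 188 -6.8
```

```text
t 6.3 p [400.8 257.6 298.9] th -6.91 tilt [0.0001 0.0003] gap 22.9 ff 59.8 F [ 0.1 -0.2 -4.7] j1,7 [-0.17 -2.55]
twist units -0.014 then d units [-0.02  -0.121  1.779]
twist units 0.0 then d units [ 0.   -0.    0.44]
```

{"method": "arm_command", "body": {"increments": "0 0 0 -0.5; 0 0 0 -1; 0 0 0 -1; 0 0 0 -1; 0 0 0 -1; 0 0 0 -1; 0 0 0 -1; 0 0 0 -1; 0 0 0 -1; 0 0 0 -1"}}

```text
time_s: 7.3
ee_pos: [0.4007, 0.2577, 0.2989]
tcp_rot: [0.0, 0.822, 0.569, -0.0]
ft_force: [0.5, -0.4, -4.5]
finger_gap: 0.0221
finger_force: 59.8
```

{"method": "arm_command", "body": {"increments": "0 0 0 -1; 0 0 0 -1; 0 0 0 -1; 0 0 0 -1; 0 0 0 -1; 0 0 0 -1; 0 0 0 -1; 0 0 0 -1; 0 0 0 -1; 0 0 0 -1"}}

```text
time_s: 8.3
ee_pos: [0.4009, 0.2575, 0.2989]
tcp_rot: [0.0, 0.264, 0.965, -0.0]
ft_force: [-0.5, -0.1, -4.2]
finger_gap: 0.0223
finger_force: 59.8
```

{"method": "arm_command", "body": {"increments": "0 0 0 -1; 0 0 0 -1; 0 0 0 -1; 0 0 0 0; 0 0 0 0; 0 0 0 0"}}

```text
time_s: 8.9
ee_pos: [0.4004, 0.2582, 0.2989]
tcp_rot: [0.0, 0.061, 0.998, -0.0]
ft_force: [-0.1, -0.4, -4.1]
finger_gap: 0.0223
finger_force: 59.8
```

```bash
python3 go.py 400.5 263.7 210 173.2 400.5 263.7 188 173.2
```

```text
t 8.9 p [400.4 258.2 298.9] th 172.99 tilt [-0.0002 -0.0002] gap 22.3 ff 59.8 F [-0.1 -0.4 -4.1] j1,7 [0.33 0.16]
twist units -0.026 then d units [0.01  0.111 1.779]
twist units 0.0 then d units [0.   0.   0.44]
```

{"method": "arm_command", "body": {"increments": "0.01 0.11 0 -0.026; 0 0 0.4 0; 0 0 0.5 0; 0 0 0.5 0; 0 0 0.38 0; 0 0 0 0; 0 0 0 0"}}

```text
time_s: 9.6
ee_pos: [0.4002, 0.2647, 0.2104]
tcp_rot: [-0.0, 0.057, 0.998, 0.0]
ft_force: [-0.0, -0.1, -2.7]
finger_gap: 0.0225
finger_force: 59.7
```

```bash
python3 go.py 400.5 263.7 187.5 173.2; python3 - <<'E'
from h import *
im=cap('top'); save(im['pixels'],'top1',5,(120,200,220,290))
E
```

```text
t 9.6 p [400.2 264.7 210.4] th 173.42 tilt [0.0001 0.0003] gap 22.5 ff 59.7 F [-0.  -0.1 -2.7] j1,7 [0.19 0.03]
twist units 0.028 then d units [-0.009 -0.02   0.457]
```

View pics/top1.png

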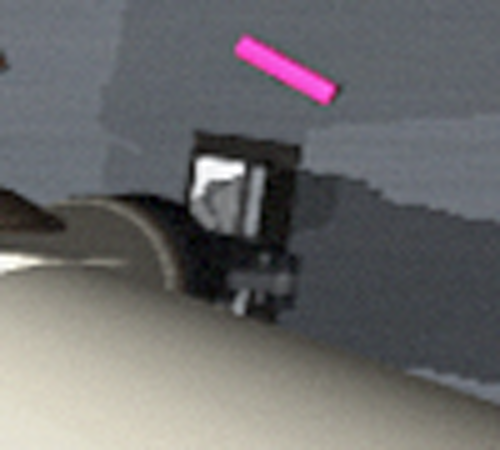

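The arm hides most of the bar; only the far end over the pad shows. I'll lower by the measured pose and check after release.

{"method": "arm_command", "body": {"increments": "0 -0.01 0.2 0.02; 0 0 0.15 0; 0 0 0.08 0; 0 0 0.02 0; 0 0 0 0; 0 0 0 0"}}

```text
time_s: 10.25
ee_pos: [0.4001, 0.2634, 0.1879]
tcp_rot: [0.0, 0.059, 0.998, -0.001]
ft_force: [-1.7, -3.1, 6.2]
finger_gap: 0.0226
finger_force: 61.0
```

```bash
python3 go.py 400.5 263.7 187.5 173.2
```

```text
t 10.2 p [400.1 263.4 187.9] th 173.23 tilt [-0.0007 -0.0013] gap 22.6 ff 61.0 F [-1.7 -3.1  6.2] j1,7 [ 0.16 -0.01]
twist units 0.004 then d units [-0.006  0.008  0.008]
```

Contact made. I'll release to a 60 mm opening, lift, and plan the round electrode.

{"method": "arm_command", "body": {"increments": "0 0 0 0; 0 0 0 0; 0 0 0 0; 0 0 0 0; 0 0 -0.2 0; 0 0 -0.5 0; 0 0 -0.6 0; 0 0 -0.6 0; 0 0 -0.34 0; 0 0 0 0", "claw": 60}}

```text
time_s: 11.25
ee_pos: [0.4007, 0.2644, 0.3021]
tcp_rot: [0.002, 0.059, 0.998, 0.001]
ft_force: [0.2, -0.2, -0.2]
finger_gap: 0.06
finger_force: 0.0
```

```bash
python3 go.py 438.9 75.2 300 173.2 438.9 75.2 180 173.2; python3 go.py 438.9 75.2 300 120 438.9 75.2 180 120
```

```text
t 11.2 p [400.7 264.4 302.1] th 173.25 tilt [-0.0038  0.0025] gap 60.0 ff 0.0 F [ 0.2 -0.2 -0.2] j1,7 [0.32 0.16]
twist units 0.007 then d units [-1.206 -3.667  0.043]
twist units 0.0 then d units [0.  0.  2.4]
t 11.2 p [400.7 264.4 302.1] th 173.25 tilt [-0.0038  0.0025] gap 60.0 ff 0.0 F [ 0.2 -0.2 -0.2] j1,7 [0.32 0.16]
twist units 6.657 then d units [-3.659 -1.231  0.043]
twist units 0.0 then d units [0.  0.  2.4]
```

{"method": "arm_command", "body": {"increments": "-0.1 -0.3 0 0; -0.2 -0.6 0 0; -0.2 -0.6 0 0; -0.2 -0.6 0 0; -0.2 -0.6 0 0; -0.2 -0.567 0 0; -0.1 -0.4 0 0; 0 0 0.03 0; 0 0 0 0; 0 0 0 0"}}

```text
time_s: 12.25
ee_pos: [0.4378, 0.0755, 0.2979]
tcp_rot: [-0.0, 0.058, 0.998, 0.0]
ft_force: [0.6, 0.3, -0.2]
finger_gap: 0.0601
finger_force: 0.0
```

```bash
python3 go.py 438.9 75.2 180 173.2; python3 - <<'E'
from fit import *
im=cap('top');P=cloud(im)
print(fit(im,P,(.400,.2636),.07,.032,wht)); save(im['pixels'],'top2',4,(100,120,300,270))
E
```

```text
t 12.2 p [437.8  75.5 297.9] th 173.34 tilt [0.0002 0.0007] gap 60.1 ff 0.0 F [ 0.6  0.3 -0.2] j1,7 [0.8  0.53]
twist units 0.018 then d units [-0.023 -0.003  2.358]
n301 mean [406.4 261.4] rect (404.8,261.1) 91.3x25.3 a=172.5 pca=171.5 range_z 31.7
```

View pics/top2.png

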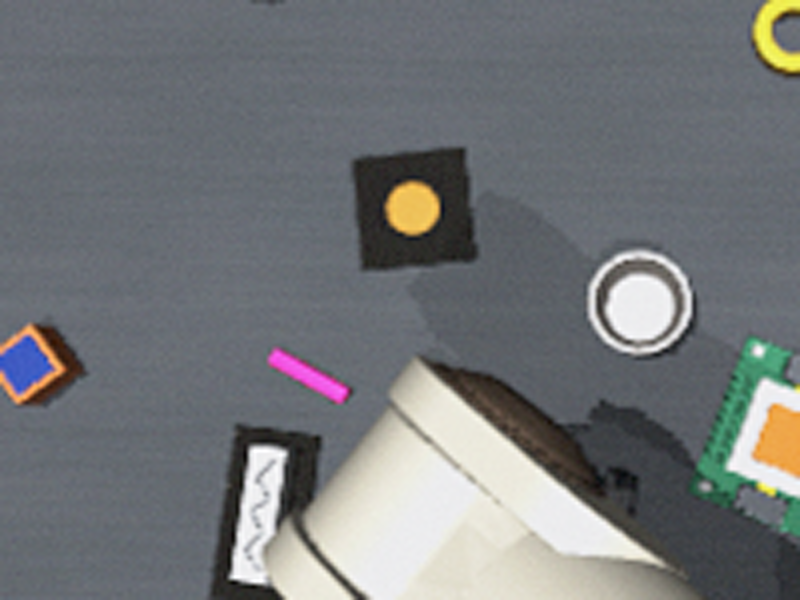

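The bar lies on its pad, about (262,515) in the crop, with one corner hidden by the arm. I'll check it again once it's clear. Next, grasp the round electrode.

{"method": "arm_command", "body": {"increments": "-0.02 0 0.5 0; 0 0 0.6 0; 0 0 0.6 0; 0 0 0.4 0; 0 0 0.2 0; 0 0 0.05 0; 0 0 0 0; 0 0 0 0"}}

```text
time_s: 13.1
ee_pos: [0.4396, 0.0747, 0.1813]
tcp_rot: [0.001, 0.059, 0.998, 0.0]
ft_force: [-0.2, 0.7, 0.9]
finger_gap: 0.0601
finger_force: 0.0
```

{"method": "arm_command", "body": {"increments": "0 0 0 0; 0 0 0 0; 0 0 0 0; 0 0 0 0; 0 0 0 0; 0 0 0 0", "claw": 0}}

```text
time_s: 13.7
ee_pos: [0.4398, 0.0751, 0.1817]
tcp_rot: [0.001, 0.059, 0.998, 0.001]
ft_force: [-2.0, 1.8, 9.0]
finger_gap: 0.0341
finger_force: 59.1
```

```bash
python3 go.py 616.3 166.8 300 173.2;  python3 go.py  616.3 166.8 300 150
```

```text
t 13.7 p [439.8  75.1 181.7] th 173.26 tilt [-0.0022  0.0015] gap 34.1 ff 59.1 F [-2.   1.8  9. ] j1,7 [0.61 0.35]
twist units 0.007 then d units [-3.289  2.239 -2.366]
t 13.7 p [439.8  75.1 181.7] th 173.26 tilt [-0.0022  0.0015] gap 34.1 ff 59.1 F [-2.   1.8  9. ] j1,7 [0.61 0.35]
twist units 2.907 then d units [-2.141  3.353 -2.366]
```

Gripped (34 mm). Lift, then move over the round pad.

{"method": "arm_command", "body": {"increments": "0 0 -0.2 0; 0 0 -0.5 0; 0 0 -0.6 0; 0 0 -0.6 0; 0 0 -0.47 0; -0.3 0.2 0 0; -0.6 0.4 0 0; -0.6 0.4 0 0; -0.6 0.4 0 0; -0.6 0.4 0 0"}}

```text
time_s: 14.7
ee_pos: [0.5847, 0.1476, 0.2989]
tcp_rot: [-0.001, 0.059, 0.998, -0.001]
ft_force: [0.4, -0.4, -2.9]
finger_gap: 0.0338
finger_force: 60.9
```

{"method": "arm_command", "body": {"increments": "-0.4 0.3 0 0; -0.189 0.139 0 0; 0 0 0 0; 0 0 0.5 0; 0 0 0.6 0; 0 0 0.6 0; 0 0 0 0; 0 0 0 0; 0 0 0 0"}}

```text
time_s: 15.6
ee_pos: [0.6161, 0.1663, 0.216]
tcp_rot: [0.001, 0.059, 0.998, 0.001]
ft_force: [0.8, 0.1, -3.7]
finger_gap: 0.0342
finger_force: 61.0
```

```bash
python3 go.py 616.3 166.8 187.5 173.2; python3 - <<'E'
from fit import *
im=cap('top');P=cloud(im)
print(fit(im,P,(.400,.2636),.07,.032,wht))
E
```

```text
t 15.6 p [616.1 166.3 216. ] th 173.24 tilt [-0.002   0.0013] gap 34.2 ff 61.0 F [ 0.8  0.1 -3.7] j1,7 [0.37 0.49]
twist units 0.005 then d units [-0.003  0.009  0.57 ]
n320 mean [404.2 261. ] rect (404.6,261.0) 90.9x25.1 a=173.1 pca=173.0 range_z 31.9
```

```bash
python3 - <<'E'
from fit import *
im=cap('side');P=cloud(im)
print(fit(im,P,(.400,.2636),.07,.032,wht))
im=dict(np.load('top.npz'));P=cloud(im)
blk=lambda H,S,V:(V<75)
print('pad now',fit(im,P,(.400,.2636),.085,.006,lambda H,S,V:(V<75)|(V>135)))
print('pad before',fit(T,PT,(.400,.2636),.085,.006,lambda H,S,V:(V<75)|(V>135)))
save(im['pixels'],'top3',6,(140,210,200,290))
E
```

```text
n363 mean [399.2 265.5] rect (400.5,269.2) 104.1x43.8 a=171.4 pca=164.6 range_z 32.7
pad now n943 mean [399.8 262.7] rect (400.0,262.4) 120.6x61.6 a=173.2 pca=173.0 range_z 7.6
pad before n943 mean [399.8 262.7] rect (400.0,262.4) 120.6x61.6 a=173.2 pca=173.0 range_z 7.6
```

View pics/top3.png

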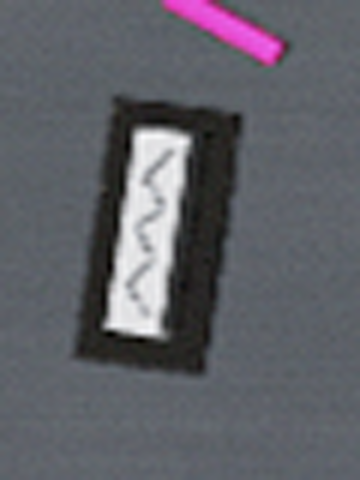

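```bash
python3 - <<'E'
from fit import *
print('bar side z>.026',fit(S,PS,(.400,.2636),.07,.032,lambda H,S,V:(V>150)&(S<60),.029))
print('bar top strict',fit(T,PT,(.400,.2636),.07,.032,lambda H,S,V:(V>150)&(S<60),.026))
print(fit(T,PT,(.503,.422),.05,.034,blu)); print(fit(T,PT,(.5235,-.4),.05,.006,yel))
print('seat',fit(T,PT,(.4558,-.0938),.045,.052,org,.04))
for im,P in((T,PT),(S,PS)):
  m=(np.linalg.norm(P[...,:2]-[.402,.2625],axis=-1)<.07)&(P[...,2]>.024); q=P[m]*1000
  print(q.mean(0).round(1),[np.round(x,1) for x in cv2.minAreaRect(q[:,:2].astype(np.float32))])
E
```

```text
bar side z>.026 n248 mean [404.9 263.1] rect (405.3,263.1) 90.6x22.7 a=172.9 pca=172.9 range_z 33.7
bar top strict n301 mean [404.1 260.9] rect (404.1,261.0) 89.4x24.6 a=173.2 pca=173.0 range_z 31.9
n106 mean [503.4 422.1] rect (503.4,422.1) 27.5x27.5 a=37.7 pca=167.3 range_z 34.3
n256 mean [ 523.2 -400.2] rect (523.2,-400.9) 55.7x54.8 a=178.8 pca=158.8 range_z 6.8Traceback (most recent call last):
  File "<stdin>", line 5, in <module>
  File "fit.py", line 13, in fit
    m=l==1+np.argmax(s[1:,4])
           ~~~~~~~~~^^^^^^^^^
    return _wrapfunc(a, 'argmax', axis=axis, out=out, **kwds)
    return bound(*args, **kwds)
ValueError: attempt to get argmax of an empty sequence
```

Both views put the bar about 4 mm off in x and 1.5 mm in y, so I'll mend that after setting the round electrode down.

{"method": "arm_command", "body": {"increments": "0 0 0.25 0; 0 0 0.2 0; 0 0 0.08 0; 0 0 0.04 0; 0 0 0 0; 0 0 0 0"}}

```text
time_s: 16.3
ee_pos: [0.6153, 0.166, 0.1878]
tcp_rot: [-0.0, 0.059, 0.998, -0.002]
ft_force: [-8.3, -6.5, 20.0]
finger_gap: 0.0339
finger_force: 63.5
```

```bash
python3 go.py 616.3 166.8 187.5 173.2
```

```text
t 16.3 p [615.3 166.  187.8] th 173.24 tilt [ 0.0002 -0.0031] gap 33.9 ff 63.5 F [-8.3 -6.5 20. ] j1,7 [0.35 0.47]
twist units 0.005 then d units [-0.018  0.018  0.006]
```

{"method": "arm_command", "body": {"increments": "0 0 -0.015 0; 0 0 0 0; 0 0 0 0"}}

```text
time_s: 16.6
ee_pos: [0.6153, 0.1659, 0.1878]
tcp_rot: [-0.0, 0.059, 0.998, -0.001]
ft_force: [-6.4, -5.5, 14.2]
finger_gap: 0.0339
finger_force: 62.9
```

{"method": "arm_command", "body": {"increments": "0 0 0 0; 0 0 0 0; 0 0 0 0; 0 0 0 0; 0 0 -0.2 0; 0 0 -0.5 0; 0 0 -0.6 0; 0 0 -0.6 0; 0 0 -0.34 0; 0 0 0 0", "claw": 60}}

```text
time_s: 17.6
ee_pos: [0.6164, 0.1669, 0.3014]
tcp_rot: [0.002, 0.059, 0.998, 0.001]
ft_force: [0.7, 0.1, 0.1]
finger_gap: 0.0604
finger_force: 0.0
```

```bash
python3 go.py 404.4 262 300 173.2 404.4 262 187 173.2; python3 - <<'E'
from fit import *
for n in('top','side'):
  im=cap(n);P=cloud(im); print(fit(im,P,(.6163,.1668),.04,.056,A,.05)); print(fit(im,P,(.6163,.1668),.04,.038,A,.03))
E
```

```text
t 17.6 p [616.4 166.9 301.4] th 173.24 tilt [-0.0045  0.0019] gap 60.4 ff 0.0 F [0.7 0.1 0.1] j1,7 [0.41 0.55]
twist units 0.005 then d units [4.436 1.387 0.028]
twist units 0.0 then d units [0.   0.   2.26]
n2130 mean [745.3 330.6] rect (744.0,328.2) 162.5x115.9 a=143.3 pca=142.5 range_z 530.0
n2130 mean [750.3 336.9] rect (748.9,334.4) 165.6x118.1 a=143.3 pca=142.5 range_z 530.0
n1997 mean [759.5 -87.6] rect (759.6,-100.3) 526.6x113.9 a=120.9 pca=120.4 range_z 338.1
n1997 mean [ 769.4 -105.6] rect (769.6,-118.4) 535.5x115.8 a=120.9 pca=120.4 range_z 338.1
```

{"method": "arm_command", "body": {"increments": "0.2 0.1 0 0; 0.5 0.2 0 0; 0.6 0.2 0 0; 0.6 0.2 0 0; 0.6 0.2 0 0; 0.6 0.2 0 0; 0.6 0.16 0 0; 0.5 0.1 0 0; 0.236 0.027 0 0; 0 0 0 0", "claw": 50}}

```text
time_s: 18.7
ee_pos: [0.4017, 0.2613, 0.2976]
tcp_rot: [-0.001, 0.057, 0.998, -0.001]
ft_force: [-0.5, 0.1, -0.2]
finger_gap: 0.0502
finger_force: 0.0
```

{"method": "arm_command", "body": {"increments": "0 0 0 0; 0 0 0 0"}}

```text
time_s: 18.9
ee_pos: [0.4049, 0.2605, 0.298]
tcp_rot: [0.0, 0.06, 0.998, 0.0]
ft_force: [-0.8, -0.7, -0.3]
finger_gap: 0.0501
finger_force: 0.0
```

```bash
python3 go.py 403 263.4 187.5 173.2; python3 - <<'E'
from fit import *
for n in('top','side'):
  im=cap(n);P=cloud(im); print(fit(im,P,(.6163,.1668),.04,.056,A,.05,.07)); print(fit(im,P,(.6163,.1668),.04,.038,A,.03,.07));print('cup',fit(im,P,(.548,.005),.05,.062,A,.05,.075))
E
```

```text
t 18.9 p [404.9 260.5 298. ] th 173.12 tilt [-0.0001  0.0002] gap 50.1 ff 0.0 F [-0.8 -0.7 -0.3] j1,7 [0.32 0.16]
twist units -0.01 then d units [0.044 0.053 2.21 ]
n52 mean [613.  162.2] rect (613.5,162.4) 20.2x19.2 a=34.7 pca=-149.9 range_z 55.9
n138 mean [612.9 162.1] rect (612.5,161.4) 35.0x32.6 a=45.9 pca=52.0 range_z 41.9
cup n155 mean [547.7   5.2] rect (546.8,5.2) 65.8x63.1 a=0.7 pca=163.0 range_z 61.2
n46 mean [615. 168.] rect (614.4,169.3) 26.8x17.4 a=116.5 pca=120.0 range_z 57.5
n134 mean [615.2 166.8] rect (615.5,165.3) 50.1x32.1 a=116.2 pca=120.1 range_z 44.0
cup n95 mean [563.5  14.2] rect (563.1,16.7) 74.3x34.9 a=106.9 pca=107.8 range_z 59.5
```

The electrode sits about (2.6, 4.8) mm short of its disc. I'll mend both with a regrasp at the release pose and a relative shift, bar first.

{"method": "arm_command", "body": {"increments": "0.1 0.046 0.3 0; 0 0 0.5 0; 0 0 0.6 0; 0 0 0.5 0; 0 0 0.2 0; 0 0 0.1 0; 0 0 0 0; 0 0 0 0; 0 0 0 0"}}

```text
time_s: 19.9
ee_pos: [0.3993, 0.2642, 0.1892]
tcp_rot: [0.001, 0.059, 0.998, 0.0]
ft_force: [-0.4, 0.1, -0.1]
finger_gap: 0.0499
finger_force: 0.0
```

```bash
python3 go.py 400.1 263.4 187.9 173.2
```

```text
t 19.9 p [399.3 264.2 189.2] th 173.23 tilt [-0.0015  0.001 ] gap 49.9 ff 0.0 F [-0.4  0.1 -0.1] j1,7 [ 0.16 -0.  ]
twist units 0.004 then d units [-0.017 -0.014  0.025]
```

{"method": "arm_command", "body": {"increments": "0 0 0 0; 0 0 0 0; 0 0 0 0; 0 0 0 0; 0 0 0 0; 0 0 -0.1 0; 0.04 0.005 0 0; 0.043 0.005 0 0; 0 0 0 0; 0 0 0 0", "claw": 0}}

```text
time_s: 20.9
ee_pos: [0.3946, 0.2649, 0.193]
tcp_rot: [-0.0, 0.059, 0.998, -0.0]
ft_force: [0.1, -0.2, -3.7]
finger_gap: 0.0223
finger_force: 59.5
```

```bash
python3 go.py 395.2 265.2 189.0 173.2
```

```text
t 20.9 p [394.6 264.9 193. ] th 173.26 tilt [ 0.0003 -0.0003] gap 22.3 ff 59.5 F [ 0.1 -0.2 -3.7] j1,7 [ 0.16 -0.01]
twist units 0.008 then d units [-0.012  0.008  0.08 ]
```

{"method": "arm_command", "body": {"increments": "-0.012 0.008 0.04 0; 0 0 0.03 0; 0 0 0.005 0; 0 0 0 0; 0 0 0 0"}}

```text
time_s: 21.4
ee_pos: [0.3954, 0.2653, 0.1894]
tcp_rot: [-0.0, 0.059, 0.998, 0.0]
ft_force: [0.4, -0.7, -4.5]
finger_gap: 0.0226
finger_force: 59.5
```

```bash
python3 go.py 395.2 265.2 189.0 173.2
```

```text
t 21.4 p [395.4 265.3 189.4] th 173.25 tilt [0.0001 0.    ] gap 22.6 ff 59.5 F [ 0.4 -0.7 -4.5] j1,7 [ 0.16 -0.01]
twist units 0.006 then d units [ 0.004 -0.002  0.009]
```

{"method": "arm_command", "body": {"increments": "0 0 0.01 0; 0 0 0 0"}}

```text
time_s: 21.6
ee_pos: [0.3955, 0.2653, 0.189]
tcp_rot: [0.0, 0.059, 0.998, 0.0]
ft_force: [0.4, -0.5, -3.9]
finger_gap: 0.0226
finger_force: 59.6
```

{"method": "arm_command", "body": {"increments": "0 0 0 0; 0 0 0 0; 0 0 0 0; 0 0 0 0; 0 0 -0.2 0; 0 0 -0.5 0; 0 0 -0.6 0; 0 0 -0.6 0; 0 0 -0.34 0; 0 0 0 0", "claw": 60}}

```text
time_s: 22.6
ee_pos: [0.396, 0.2661, 0.3037]
tcp_rot: [0.002, 0.059, 0.998, 0.001]
ft_force: [0.4, -0.1, -0.2]
finger_gap: 0.0596
finger_force: 0.0
```

{"method": "arm_command", "body": {"increments": "0 0 0 0; 0 0 0 0"}}

```text
time_s: 22.8
ee_pos: [0.3952, 0.2648, 0.3003]
tcp_rot: [-0.0, 0.059, 0.998, -0.0]
ft_force: [-0.4, -0.3, 0.2]
finger_gap: 0.0597
finger_force: 0.0
```

```bash
python3 go.py 615.3 166 300 173.2 
```

```text
t 22.8 p [395.2 264.8 300.3] th 173.24 tilt [ 0.0008 -0.001 ] gap 59.7 ff 0.0 F [-0.4 -0.3  0.2] j1,7 [0.31 0.15]
twist units 0.006 then d units [-4.606 -1.441  0.006]
```

{"method": "arm_command", "body": {"increments": "-0.2 -0.1 0 0; -0.5 -0.2 0 0; -0.6 -0.2 0 0; -0.6 -0.2 0 0; -0.6 -0.2 0 0; -0.6 -0.2 0 0; -0.6 -0.2 0 0; -0.5 -0.1 0 0; -0.4 -0.04 0 0; 0 0 0 0"}}

```text
time_s: 23.8
ee_pos: [0.6181, 0.1641, 0.2993]
tcp_rot: [-0.0, 0.061, 0.998, -0.0]
ft_force: [-0.8, -0.7, -0.5]
finger_gap: 0.0602
finger_force: 0.0
```

{"method": "arm_command", "body": {"increments": "0 0 0 0; 0 0 0 0; 0 0 0 0"}}

```text
time_s: 24.1
ee_pos: [0.6144, 0.1673, 0.3009]
tcp_rot: [-0.0, 0.058, 0.998, -0.0]
ft_force: [0.3, 1.0, 0.0]
finger_gap: 0.0599
finger_force: 0.0
```

```bash
python3 go.py 615.3 166 188 173.2;python3 - <<'E'
from fit import *
for n in('top','side'):
  im=cap(n);P=cloud(im); print(fit(im,P,(.400,.2636),.07,.032,lambda H,S,V:(V>150)&(S<60),.026,.05))
E
```

```text
t 24.1 p [614.4 167.3 300.9] th 173.35 tilt [ 0.0006 -0.0003] gap 59.9 ff 0.0 F [0.3 1.  0. ] j1,7 [0.41 0.55]
twist units 0.019 then d units [-0.022 -0.024  2.257]
n294 mean [400.4 262.9] rect (400.5,262.8) 89.0x24.5 a=173.0 pca=172.8 range_z 31.9
n251 mean [400.8 265.1] rect (401.7,265.4) 90.4x23.6 a=172.8 pca=172.7 range_z 33.8
```

The bar is now within about 0.5 mm of its outline. Electrode next.

{"method": "arm_command", "body": {"increments": "0 0 0.3 0; 0 0 0.5 0; 0 0 0.6 0; 0 0 0.5 0; 0 0 0.2 0; 0 0 0.14 0; 0 0 0 0; 0 0 0 0; 0 0 0 0; 0 0 0 0"}}

```text
time_s: 25.2
ee_pos: [0.6158, 0.1668, 0.19]
tcp_rot: [0.001, 0.059, 0.998, 0.0]
ft_force: [-0.5, -0.4, 0.1]
finger_gap: 0.0603
finger_force: 0.0
```

```bash
python3 go.py 615.3 166 188 173.2
```

```text
t 25.2 p [615.8 166.8 190. ] th 173.24 tilt [-0.0016  0.0005] gap 60.3 ff 0.0 F [-0.5 -0.4  0.1] j1,7 [0.35 0.47]
twist units 0.005 then d units [ 0.008 -0.017  0.04 ]
```

{"method": "arm_command", "body": {"increments": "0 0 0 0; 0 0 0 0; 0 0 0 0; 0 0 0 0; 0 0 0 0; 0 0 -0.1 0; -0.02 0.04 0 0; -0.022 0.046 0 0; 0 0 0 0; 0 0 0 0", "claw": 0}}

```text
time_s: 26.2
ee_pos: [0.6178, 0.1709, 0.1936]
tcp_rot: [-0.0, 0.059, 0.998, -0.0]
ft_force: [0.5, 0.3, -3.7]
finger_gap: 0.0338
finger_force: 60.2
```

```bash
python3 go.py 618.4 170.8 190.5 173.2
```

```text
t 26.2 p [617.8 170.9 193.6] th 173.27 tilt [ 0.0006 -0.0001] gap 33.8 ff 60.2 F [ 0.5  0.3 -3.7] j1,7 [0.35 0.48]
twist units 0.008 then d units [-0.012 -0.     0.062]
```

{"method": "arm_command", "body": {"increments": "-0.01 0 0.04 0; 0 0 0.03 0; 0 0 0.005 0; 0 0 0 0; 0 0 0 0"}}

```text
time_s: 26.7
ee_pos: [0.6185, 0.1707, 0.1902]
tcp_rot: [0.0, 0.059, 0.998, 0.0]
ft_force: [0.1, 0.2, -3.9]
finger_gap: 0.0338
finger_force: 60.3
```

```bash
python3 go.py 618.4 170.8 189.5 173.2
```

```text
t 26.7 p [618.5 170.7 190.2] th 173.24 tilt [-0.  0.] gap 33.8 ff 60.3 F [ 0.1  0.2 -3.9] j1,7 [0.34 0.47]
twist units 0.006 then d units [0.001 0.003 0.015]
```

Still just off the pad. I'll lower a touch more, release, and lift. Next is the ring at (646.4,-138.2).

{"method": "arm_command", "body": {"increments": "0 0 0.012 0; 0 0 0 0; 0 0 0 0"}}

```text
time_s: 27.0
ee_pos: [0.6185, 0.1707, 0.1898]
tcp_rot: [0.0, 0.059, 0.998, 0.0]
ft_force: [-0.1, 0.7, -1.5]
finger_gap: 0.0338
finger_force: 60.4
```

{"method": "arm_command", "body": {"increments": "0 0 0 0; 0 0 0 0; 0 0 0 0; 0 0 0 0; 0 0 -0.2 0; 0 0 -0.5 0; 0 0 -0.6 0; 0 0 -0.6 0; 0 0 -0.3 0; 0 0 0 0", "claw": 75}}

```text
time_s: 28.0
ee_pos: [0.6192, 0.1713, 0.3024]
tcp_rot: [0.002, 0.059, 0.998, 0.001]
ft_force: [0.6, -0.5, -0.3]
finger_gap: 0.0751
finger_force: 0.0
```

{"method": "arm_command", "body": {"increments": "0 0 0 0; 0 0 0 0"}}

```text
time_s: 28.2
ee_pos: [0.618, 0.1701, 0.2979]
tcp_rot: [-0.001, 0.059, 0.998, -0.001]
ft_force: [0.3, 0.4, -0.5]
finger_gap: 0.0749
finger_force: 0.0
```

```bash
python3 go.py 646.4 -138.2 300 173.2  646.4 -138.2 174 173.2
```

```text
t 28.2 p [618.  170.1 297.9] th 173.24 tilt [ 0.0021 -0.0014] gap 74.9 ff 0.0 F [ 0.3  0.4 -0.5] j1,7 [0.4  0.55]
twist units 0.005 then d units [-1.294 -6.055 -0.042]
twist units 0.0 then d units [0.   0.   2.52]
```

{"method": "arm_command", "body": {"increments": "-0.1 -0.3 0 0; -0.1 -0.6 0 0; -0.15 -0.7 0 0; -0.15 -0.7 0 0; -0.15 -0.7 0 0; -0.15 -0.7 0 0; -0.15 -0.7 0 0; -0.15 -0.7 0 0; -0.144 -0.555 0 0; -0.05 -0.4 -0.04 0"}}

```text
time_s: 29.2
ee_pos: [0.6466, -0.1424, 0.2998]
tcp_rot: [-0.001, 0.061, 0.998, -0.001]
ft_force: [0.2, 0.4, 0.1]
finger_gap: 0.0751
finger_force: 0.0
```

{"method": "arm_command", "body": {"increments": "0 0 0 0; 0 0 0 0; 0 0 0 0; 0 0 0 0"}}

```text
time_s: 29.6
ee_pos: [0.647, -0.1359, 0.3015]
tcp_rot: [-0.0, 0.058, 0.998, 0.0]
ft_force: [0.3, 0.5, -0.8]
finger_gap: 0.0749
finger_force: 0.0
```

```bash
python3 go.py 646.4 -138.2 174 173.2;python3 - <<'E'
from fit import *
for n in('top','side'):
  im=cap(n);P=cloud(im); print(fit(im,P,(.6163,.1668),.04,.056,A,.05,.07)); print(fit(im,P,(.6163,.1668),.04,.038,A,.03,.07));print(fit(im,P,(.400,.2636),.07,.032,lambda H,S,V:(V>150)&(S<60),.026,.05))
E
```

```text
t 29.6 p [ 647.  -135.9  301.5] th 173.39 tilt [0.0003 0.0006] gap 74.9 ff 0.0 F [ 0.3  0.5 -0.8] j1,7 [0.86 1.04]
twist units 0.024 then d units [ 0.006 -0.046  2.551]
n55 mean [616.  167.4] rect (616.1,167.3) 21.5x18.7 a=1.5 pca=-153.9 range_z 55.9
n137 mean [616.  167.6] rect (615.9,167.6) 33.1x32.6 a=46.2 pca=64.6 range_z 41.8
n312 mean [400.6 263.2] rect (400.5,263.3) 89.7x25.0 a=173.1 pca=172.9 range_z 31.9
n48 mean [617.4 173.2] rect (616.6,174.4) 26.7x20.2 a=117.1 pca=138.6 range_z 56.8
n131 mean [618.8 171.9] rect (619.1,171.1) 49.9x32.1 a=116.4 pca=117.6 range_z 44.3
n251 mean [400.5 265.3] rect (401.7,265.5) 90.4x23.7 a=172.8 pca=172.6 range_z 33.6
```

Round electrode (616.0,167.4) vs disc (615.7,167.0), and the bar is good. Now the ring.

{"method": "arm_command", "body": {"increments": "0 -0.02 0.4 0; 0 0 0.6 0; 0 0 0.6 0; 0 0 0.5 0; 0 0 0.25 0; 0 0 0.15 0; 0 0 0.02 0; 0 0 0 0; 0 0 0 0"}}

```text
time_s: 30.6
ee_pos: [0.6476, -0.1385, 0.177]
tcp_rot: [0.001, 0.059, 0.998, -0.0]
ft_force: [-0.4, -0.0, 0.4]
finger_gap: 0.0752
finger_force: 0.0
```

```bash
python3 go.py 646.4 -138.2 174 173.2
```

```text
t 30.6 p [ 647.6 -138.5  177. ] th 173.24 tilt [-0.0021 -0.0001] gap 75.2 ff 0.0 F [-0.4 -0.   0.4] j1,7 [0.8  0.96]
twist units 0.005 then d units [0.025 0.004 0.059]
```

{"method": "arm_command", "body": {"increments": "0.02 0 0.05 0; 0 0 0 0; 0 0 0 0; 0 0 0 0; 0 0 0 0; 0 0 0 0; 0 0 0 0", "claw": 0}}

```text
time_s: 31.3
ee_pos: [0.6465, -0.1384, 0.1743]
tcp_rot: [0.001, 0.059, 0.998, -0.0]
ft_force: [-1.0, -0.8, 5.7]
finger_gap: 0.0532
finger_force: 64.1
```

```bash
python3 go.py 646.4 -138.2 300 173.2 524.5 -397.5 300 173.2
```

```text
t 31.3 p [ 646.5 -138.4  174.3] th 173.25 tilt [-0.0016 -0.0002] gap 53.2 ff 64.1 F [-1.  -0.8  5.7] j1,7 [0.8  0.96]
twist units 0.006 then d units [ 2.000e-03  3.000e-03 -2.514e+00]
twist units 0.0 then d units [ 1.807 -5.438 -0.   ]
```

{"method": "arm_command", "body": {"increments": "0 0 -0.2 0; 0 0 -0.5 0; 0 0 -0.6 0; 0 0 -0.6 0; 0 0 -0.5 0; 0.1 -0.3 -0.1 0; 0.2 -0.6 0 0; 0.2 -0.6 0 0; 0.2 -0.6 0 0; 0.2 -0.6 0 0"}}

```text
time_s: 32.3
ee_pos: [0.5843, -0.2684, 0.298]
tcp_rot: [-0.001, 0.059, 0.998, -0.0]
ft_force: [-0.2, -0.5, -2.1]
finger_gap: 0.0532
finger_force: 63.8
```

{"method": "arm_command", "body": {"increments": "0.2 -0.6 0 0; 0.2 -0.6 0 0; 0.2 -0.6 0 0; 0.2 -0.6 0 0; 0.107 -0.338 0 0; 0 0 0 0; 0 0 0 0; 0 0 0 0"}}

```text
time_s: 33.1
ee_pos: [0.5252, -0.3957, 0.2984]
tcp_rot: [0.0, 0.057, 0.998, 0.001]
ft_force: [0.6, -0.4, -3.1]
finger_gap: 0.0534
finger_force: 63.8
```

```bash
python3 go.py 524.5 -397.5 181 173.2
```

```text
t 33.1 p [ 525.2 -395.7  298.4] th 173.41 tilt [-0.0006  0.0014] gap 53.4 ff 63.8 F [ 0.6 -0.4 -3.1] j1,7 [1.31 1.46]
twist units 0.027 then d units [ 0.01  -0.037  2.347]
```

{"method": "arm_command", "body": {"increments": "0 -0.01 0.4 0; 0 0 0.6 0; 0 0 0.6 0; 0 0 0.4 0; 0 0 0.18 0; 0 0 0.08 0; 0 0 0 0; 0 0 0 0; 0 0 0 0"}}

```text
time_s: 34.0
ee_pos: [0.5248, -0.3986, 0.1865]
tcp_rot: [0.001, 0.059, 0.998, -0.001]
ft_force: [-0.5, -0.6, -2.9]
finger_gap: 0.0533
finger_force: 63.7
```

```bash
python3 go.py 524.5 -397.5 181 173.2; python3 - <<'E'
from fit import *
for n in('top','side'):
  im=cap(n);P=cloud(im); print(fit(im,P,(.5235,-.4003),.05,.034,yel))
save(dict(np.load('top.npz'))['pixels'],'top4',6,(370,170,450,240))
E
```

```text
t 34.0 p [ 524.8 -398.6  186.5] th 173.24 tilt [-0.0019 -0.001 ] gap 53.3 ff 63.7 F [-0.5 -0.6 -2.9] j1,7 [1.26 1.4 ]
twist units 0.005 then d units [0.008 0.022 0.11 ]
n109 mean [ 506.  -388.3] rect (505.7,-387.5) 55.0x22.4 a=73.3 pca=80.3 range_z 33.3
n108 mean [ 508.2 -379.6] rect (507.1,-383.7) 87.2x35.6 a=95.0 pca=103.2 range_z 25.3
```

View pics/top4.png

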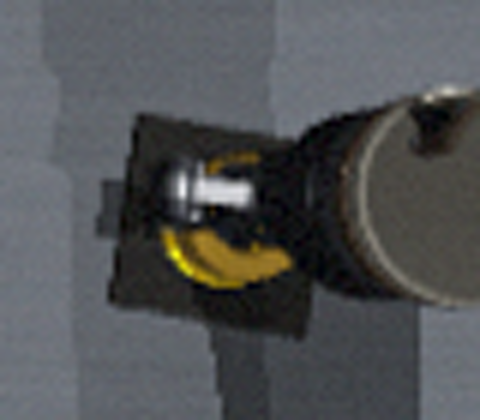

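The ring is over its pad, with its near arc at about (235,270) in the crop. Lower and release.

{"method": "arm_command", "body": {"increments": "0 0.02 0.06 0; 0 0 0.04 0; 0 0 0.01 0; 0 0 0 0; 0 0 0 0"}}

```text
time_s: 34.6
ee_pos: [0.5244, -0.3973, 0.1803]
tcp_rot: [-0.0, 0.059, 0.998, -0.0]
ft_force: [-3.8, 0.2, 5.8]
finger_gap: 0.0532
finger_force: 64.6
```

```bash
python3 go.py 524.5 -397.5 180.5 173.2
```

```text
t 34.6 p [ 524.4 -397.3  180.3] th 173.25 tilt [ 0.0001 -0.0003] gap 53.2 ff 64.6 F [-3.8  0.2  5.8] j1,7 [1.25 1.39]
twist units 0.006 then d units [-0.002 -0.004 -0.003]
```

{"method": "arm_command", "body": {"increments": "0 0 0 0; 0 0 0 0; 0 0 0 0; 0 0 0 0; 0 0 -0.2 0; 0 0 -0.5 0; 0 0 -0.6 0; 0 0 -0.6 0; 0 0 -0.5 0; 0 0 0 0", "claw": 75}}

```text
time_s: 35.6
ee_pos: [0.526, -0.3974, 0.3047]
tcp_rot: [0.003, 0.059, 0.998, -0.002]
ft_force: [0.9, -0.1, -0.1]
finger_gap: 0.075
finger_force: 0.0
```

{"method": "arm_command", "body": {"increments": "0 0.5 0 0; 0 0.7 0 0; 0 0.7 0 0; 0 0.7 0 0; 0 0.7 0 0; 0 0.5 0 0; 0 0.2 0 0; 0 0 0 0"}}

```text
time_s: 36.4
ee_pos: [0.548, -0.1973, 0.2997]
tcp_rot: [-0.0, 0.057, 0.998, 0.0]
ft_force: [0.0, -0.5, -1.2]
finger_gap: 0.0751
finger_force: 0.0
```

```bash
python3 - <<'E'
from fit import *
for n in('top','side'):
  im=cap(n);P=cloud(im); print(fit(im,P,(.5235,-.4003),.05,.028,yel)); print(fit(im,P,(.5235,-.4003),.05,.028,A,.02,.05));print('sq',fit(im,P,(.503,.422),.05,.034,blu),fit(im,P,(.503,.422),.05,.034,A,.024,.06))
E
```

```text
Traceback (most recent call last):
  File "fit.py", line 13, in fit
    m=l==1+np.argmax(s[1:,4])
           ~~~~~~~~~^^^^^^^^^
ValueError: attempt to get argmax of an empty sequence
```

{"method": "arm_command", "body": {"increments": "0 0.4 0 0; 0 0.7 0 0; 0 0.7 0 0; 0 0.7 0 0; 0 0.7 0 0; 0 0.7 0 0; 0 0.7 0 0; 0 0.5 0 0; 0 0.2 0 0; 0 0 0 0"}}

```text
time_s: 37.45
ee_pos: [0.5795, 0.0643, 0.2995]
tcp_rot: [0.0, 0.059, 0.998, -0.0]
ft_force: [-0.5, -1.0, -0.3]
finger_gap: 0.0749
finger_force: 0.0
```

```bash
python3 - <<'E'
from fit import *
def q(*a):
  try: print(fit(*a))
  except Exception as e: print('none')
for n in('top','side'):
  im=cap(n);P=cloud(im); q(im,P,(.5235,-.4003),.05,.028,yel); q(im,P,(.5235,-.4003),.05,.028,A,.02,.05);q(im,P,(.503,.422),.05,.034,blu);q(im,P,(.503,.422),.05,.034,A,.024,.06)
E
python3 go.py 503.8 422.3 300 128.5
```

```text
n273 mean [ 523.4 -396.3] rect (523.7,-396.0) 57.5x56.1 a=178.5 pca=155.8 range_z 28.0
n250 mean [ 523.7 -397.2] rect (523.7,-396.1) 56.4x51.3 a=90.7 pca=88.0 range_z 28.1
n106 mean [503.4 422.1] rect (503.4,422.1) 27.5x27.5 a=37.7 pca=167.3 range_z 34.2
n241 mean [502.1 421.2] rect (502.1,421.0) 41.8x41.8 a=38.2 pca=177.0 range_z 33.8
n186 mean [ 521.6 -386.4] rect (522.5,-387.1) 76.8x54.6 a=108.4 pca=114.9 range_z 26.1
n131 mean [ 524.6 -393.3] rect (524.9,-392.1) 71.1x54.5 a=97.0 pca=104.4 range_z 29.3
n83 mean [504.3 423.2] rect (504.2,423.0) 24.7x23.8 a=37.3 pca=-159.7 range_z 36.8
n269 mean [501.1 426.3] rect (500.9,426.3) 48.0x41.0 a=127.9 pca=124.8 range_z 36.4
t 37.5 p [579.5  62.1 299.1] th 173.1 tilt [ 0.0005 -0.0016] gap 75.1 ff 0.0 F [-0.5 -0.7 -0.7] j1,7 [0.64 0.67]
twist units 5.575 then d units [ 6.58   3.3   -0.018]
```

The ring reads (523.6,-396.5) against its pad's (523.5,-400), so it's 3.5 mm off in y. I'll go back and mend it.

{"method": "arm_command", "body": {"increments": "0 -0.4 0 0; 0 -0.7 0 0; 0 -0.8 0 0; 0 -0.8 0 0; 0 -0.8 0 0; 0 -0.8 0 0; 0 -0.8 0 0; 0 -0.8 0 0; 0 -0.8 0 0; 0 -0.8 0 0"}}

```text
time_s: 38.55
ee_pos: [0.5329, -0.3125, 0.2992]
tcp_rot: [-0.001, 0.061, 0.998, -0.001]
ft_force: [0.2, -0.1, -0.1]
finger_gap: 0.0747
finger_force: 0.0
```

{"method": "arm_command", "body": {"increments": "0 -0.7 0 0; 0 -0.5 0 0; 0 -0.3 0 0; 0 -0.1 0 0; 0 0 0 0; 0 0 0.4 0; 0 0 0.6 0; 0 0 0.4 0; 0 0 0.3 0; 0 0 0 0"}}

```text
time_s: 39.55
ee_pos: [0.5249, -0.3862, 0.2118]
tcp_rot: [-0.002, 0.058, 0.998, 0.001]
ft_force: [-0.6, -0.4, -0.3]
finger_gap: 0.0751
finger_force: 0.0
```

{"method": "arm_command", "body": {"increments": "0 0 0 0; 0 0 0 0; 0 0 0 0"}}

```text
time_s: 39.85
ee_pos: [0.5261, -0.3876, 0.2159]
tcp_rot: [0.001, 0.059, 0.998, -0.001]
ft_force: [0.3, 0.5, 0.4]
finger_gap: 0.0749
finger_force: 0.0
```

```bash
python3 go.py 524.4 -397.3 181 173.2
```

```text
t 39.9 p [ 526.1 -387.6  215.9] th 173.24 tilt [-0.0018 -0.0009] gap 74.9 ff 0.0 F [0.3 0.5 0.4] j1,7 [1.26 1.39]
twist units 0.005 then d units [ 0.01  -0.196  0.698]
```

{"method": "arm_command", "body": {"increments": "0 -0.196 0.1 0; 0 0 0.3 0; 0 0 0.2 0; 0 0 0.08 0; 0 0 0.02 0; 0 0 0 0; 0 0 0 0; 0 0 0 0"}}

```text
time_s: 40.65
ee_pos: [0.5247, -0.3971, 0.1801]
tcp_rot: [0.0, 0.059, 0.998, -0.0]
ft_force: [-0.5, -0.4, -0.5]
finger_gap: 0.0751
finger_force: 0.0
```

```bash
python3 go.py 524.4 -397.3 181 173.2
```

```text
t 40.6 p [ 524.7 -397.1  180.1] th 173.26 tilt [-0.0008 -0.0003] gap 75.1 ff 0.0 F [-0.5 -0.4 -0.5] j1,7 [1.25 1.39]
twist units 0.007 then d units [ 0.005 -0.004 -0.017]
```

{"method": "arm_command", "body": {"increments": "0 0 0 0; 0 0 0 0; 0 0 0 0; 0 0 0 0; 0 0 0 0; 0 0 -0.1 0; 0 -0.04 0 0; -0.008 -0.034 0 0; 0 0 0 0; 0 0 0 0", "claw": 0}}

```text
time_s: 41.65
ee_pos: [0.5241, -0.4009, 0.1842]
tcp_rot: [-0.0, 0.059, 0.998, 0.0]
ft_force: [-0.0, 0.2, -2.4]
finger_gap: 0.0533
finger_force: 63.4
```

```bash
python3 go.py 524.6 -400.7 181 173.2
```

```text
t 41.6 p [ 524.1 -400.9  184.2] th 173.23 tilt [0.0006 0.0004] gap 53.3 ff 63.4 F [-0.   0.2 -2.4] j1,7 [1.26 1.4 ]
twist units 0.004 then d units [-0.009  0.006  0.063]
```

{"method": "arm_command", "body": {"increments": "-0.006 0.004 0.04 0; 0 0 0.03 0; 0 0 0.01 0; 0 0 0 0; 0 0 0 0"}}

```text
time_s: 42.15
ee_pos: [0.5247, -0.4006, 0.1806]
tcp_rot: [-0.0, 0.059, 0.998, 0.0]
ft_force: [-0.8, 0.2, -2.5]
finger_gap: 0.0532
finger_force: 63.4
```

{"method": "arm_command", "body": {"increments": "0 0 0 0; 0 0 0 0; 0 0 0 0; 0 0 0 0; 0 0 -0.2 0; 0 0 -0.5 0; 0 0 -0.6 0; 0 0 -0.6 0; 0 0 -0.5 0; 0 0 0 0", "claw": 75}}

```text
time_s: 43.15
ee_pos: [0.5263, -0.4007, 0.3058]
tcp_rot: [0.003, 0.059, 0.998, -0.002]
ft_force: [1.6, 0.1, -0.2]
finger_gap: 0.0751
finger_force: 0.0
```

{"method": "arm_command", "body": {"increments": "0 0.4 0 0; 0 0.7 0 0; 0 0.8 0 0; 0 0.8 0 0; 0 0.8 0 0; 0 0.8 0 0; 0 0.8 0 0; 0 0.8 0 0; 0 0.8 0 0; 0 0.8 0 0"}}

```text
time_s: 44.15
ee_pos: [0.5685, -0.0269, 0.3005]
tcp_rot: [-0.0, 0.059, 0.998, -0.0]
ft_force: [-0.5, 0.4, 0.7]
finger_gap: 0.0749
finger_force: 0.0
```

{"method": "arm_command", "body": {"increments": "0 0.7 0 0; 0 0.5 0 0; 0 0.3 0 0; 0 0.1 0 0; 0 0 0 0; 0 0 0 0; 0 0 0 0"}}

```text
time_s: 44.85
ee_pos: [0.5783, 0.0493, 0.3003]
tcp_rot: [-0.0, 0.06, 0.998, -0.0]
ft_force: [-0.5, -0.7, 1.3]
finger_gap: 0.0747
finger_force: 0.0
```

```bash
python3 - <<'E'
from fit import *
im=cap('top');P=cloud(im); print(fit(im,P,(.5235,-.4003),.05,.028,yel)); print(fit(im,P,(.5235,-.4003),.05,.028,A,.02,.05))
im=cap('side');P=cloud(im); print(fit(im,P,(.5235,-.4003),.05,.028,yel)); print(fit(im,P,(.5235,-.4003),.05,.028,A,.02,.05))
E
python3 go.py 503.8 422.3 300 128.2
```

```text
n312 mean [ 523.4 -397.3] rect (523.7,-396.0) 62.5x56.7 a=90.7 pca=123.0 range_z 27.1
n250 mean [ 524.  -400.1] rect (523.8,-398.8) 56.6x51.3 a=90.7 pca=97.3 range_z 27.9
n198 mean [ 520.6 -385.8] rect (520.3,-385.8) 81.1x55.6 a=115.4 pca=111.5 range_z 24.8
n132 mean [ 525.1 -395.5] rect (523.8,-393.5) 64.2x56.9 a=115.4 pca=94.3 range_z 28.4
t 45.0 p [578.3  49.7 300.4] th 173.12 tilt [ 0.0002 -0.0005] gap 75.1 ff 0.0 F [ 1.  -0.3 -0.2] j1,7 [0.67 0.69]
twist units 5.615 then d units [6.777 3.437 0.009]
```

```bash
python3 - <<'E'
from fit import *
save(T['pixels'],'top5',8,(380,180,440,235))
E
```

```text
(no output)
```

View pics/top5.png

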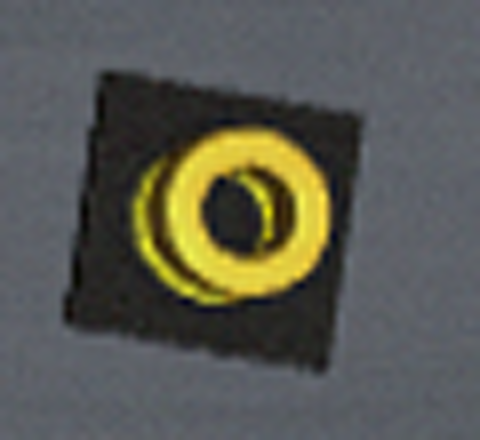

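The crop shows the ring's top face at (249,212), with the yellow print exposed as a crescent on the left and below. That means the ring sits too far toward -y and a little toward +x. My earlier fit mixed the print with the ring, so I'll separate them by hue.

```bash
python3 - <<'E'
from fit import *
px=T['pixels'].astype(int); hsv=cv2.cvtColor(T['pixels'],cv2.COLOR_RGB2HSV)
for r_,c in((180+26,380+23),(180+26,380+40),(180+18,380+31),(180+26,380+18),(180+35,380+22),(180+29,380+31)): print((r_,c),px[r_,c],hsv[r_,c],PT[r_,c].round(3))
top=lambda H,S,V:(H<26)&(H>14)&(S>110)&(V>140)
pr=lambda H,S,V:(H>=27)&(H<36)&(S>110)&(V>90)
for f in(top,): print(fit(T,PT,(.5235,-.4003),.06,.028,f))
print(fit(T,PT,(.5235,-.4003),.06,.006,lambda H,S,V:V<90))
near=(np.linalg.norm(PT[...,:2]-[.5235,-.4003],axis=-1)<.06)
h=hsv.astype(int); m=near&top(h[...,0],h[...,1],h[...,2])
q=proj(T,m,.028)*1000; print(cv2.minEnclosingCircle(q.astype(np.float32)))
m=near&pr(h[...,0],h[...,1],h[...,2]); q=proj(T,m,.006)*1000; print(len(q),q.min(0),q.max(0), np.hypot(*(q-[523.7,-400]).T).max(),np.hypot(*(q-[523.7,-400]).T).min())
E
```

```text
(206, 403) [227 209  68] [ 27 179 227] [ 0.525 -0.381  0.028]
(206, 420) [235 203  65] [ 24 184 235] [ 0.525 -0.428  0.026]
(198, 411) [224 200  61] [ 26 186 224] [ 0.547 -0.403  0.029]
(206, 398) [103  88  22] [ 24 201 103] [ 0.525 -0.376  0.008]
(215, 402) [177 175  38] [ 30 200 177] [ 0.501 -0.387  0.006]
(209, 411) [32 34 32] [60 15 34] [ 0.518 -0.41   0.01 ]
n62 mean [ 538.  -405.2] rect (535.1,-403.5) 45.2x34.5 a=102.8 pca=106.0 range_z 27.9
n711 mean [ 521.4 -394.6] rect (522.4,-398.8) 92.6x92.2 a=80.6 pca=-157.0 range_z 6.2
((524.79638671875, -401.5189514160156), 27.76051139831543)
122 [ 495.43667989 -431.24465424] [ 547.93284228 -373.27605719] 32.256407114629475 9.702397790344435
```

```bash
python3 - <<'E'
from fit import *
px=T['pixels'].astype(int); hsv=cv2.cvtColor(T['pixels'],cv2.COLOR_RGB2HSV)
for c in range(394,424): 
    a=world(T,c,206,.006)[1]*1000;b=world(T,c,206,.028)[1]*1000
    print(c,px[206,c],hsv[206,c,0],'z',(PT[206,c,2]*1000).round(0),'y6 %.1f y28 %.1f'%(a,b))
E
```

```text
394 [41 40 40] 0 z 5.0 y6 -365.3 y28 -357.2
395 [31 31 33] 120 z 9.0 y6 -368.1 y28 -359.9
396 [83 86 39] 32 z 9.0 y6 -370.8 y28 -362.5
397 [176 176  25] 30 z 7.0 y6 -373.6 y28 -365.2
398 [103  88  22] 24 z 8.0 y6 -376.3 y28 -367.9
399 [60 44 13] 20 z 19.0 y6 -379.1 y28 -370.6
400 [100  94  27] 28 z 24.0 y6 -381.8 y28 -373.3
401 [231 232  82] 30 z 27.0 y6 -384.5 y28 -375.9
402 [224 218  67] 29 z 24.0 y6 -387.3 y28 -378.6
403 [227 209  68] 27 z 28.0 y6 -390.0 y28 -381.3
404 [223 198  62] 25 z 28.0 y6 -392.8 y28 -384.0
405 [66 58 36] 22 z 6.0 y6 -395.5 y28 -386.7
406 [34 34 35] 120 z 10.0 y6 -398.2 y28 -389.3
407 [36 39 38] 80 z 6.0 y6 -401.0 y28 -392.0
408 [37 42 39] 72 z 6.0 y6 -403.7 y28 -394.7
409 [39 42 37] 48 z 4.0 y6 -406.5 y28 -397.4
410 [35 31 35] 150 z 7.0 y6 -409.2 y28 -400.1
411 [36 35 43] 124 z 7.0 y6 -411.9 y28 -402.7
412 [72 72 41] 30 z 6.0 y6 -414.7 y28 -405.4
413 [229 227  15] 30 z 7.0 y6 -417.4 y28 -408.1
414 [58 42  6] 21 z 14.0 y6 -420.2 y28 -410.8
415 [66 49 16] 20 z 16.0 y6 -422.9 y28 -413.4
416 [67 57 11] 25 z 26.0 y6 -425.6 y28 -416.1
417 [218 212  84] 29 z 29.0 y6 -428.4 y28 -418.8
418 [225 210  68] 27 z 30.0 y6 -431.1 y28 -421.5
419 [227 206  67] 26 z 27.0 y6 -433.8 y28 -424.1
420 [235 203  65] 24 z 26.0 y6 -436.6 y28 -426.8
421 [79 66 44] 19 z 4.0 y6 -439.3 y28 -429.5
422 [26 28 31] 108 z 6.0 y6 -442.0 y28 -432.2
423 [44 42 41] 10 z 6.0 y6 -444.8 y28 -434.8
```

By hue and edges, the ring's centre is about (524.8,-401.6) and the print's about (523.5,-399.3). I'll shift the ring by (-1.2,+2.2) mm.

{"method": "arm_command", "body": {"increments": "0 -0.3 0 0; 0 -0.5 0 0; 0 -0.7 0 0; 0 -0.7 0 0; 0 -0.7 0 0; 0 -0.7 0 0; 0 -0.7 0 0; 0 -0.7 0 0; 0 -0.7 0 0; 0 -0.7 0 0"}}

```text
time_s: 45.95
ee_pos: [0.5392, -0.2697, 0.3005]
tcp_rot: [-0.0, 0.06, 0.998, -0.0]
ft_force: [0.4, -0.2, 0.0]
finger_gap: 0.0748
finger_force: 0.0
```

{"method": "arm_command", "body": {"increments": "0 -0.7 0 0; 0 -0.7 0 0; 0 -0.6 0 0; 0 -0.4 0 0; 0 -0.2 0.2 0; 0 -0.07 0.4 0; 0 0 0.5 0; 0 0 0.4 0; 0 0 0.3 0; 0 0 0 0"}}

```text
time_s: 46.95
ee_pos: [0.524, -0.3978, 0.2074]
tcp_rot: [-0.002, 0.058, 0.998, 0.001]
ft_force: [-0.9, 1.3, 0.4]
finger_gap: 0.0755
finger_force: 0.0
```

{"method": "arm_command", "body": {"increments": "0 0 0 0; 0 0 0 0; 0 0 0 0; 0 0 0 0"}}

```text
time_s: 47.35
ee_pos: [0.5251, -0.3994, 0.2116]
tcp_rot: [0.001, 0.059, 0.998, -0.0]
ft_force: [-0.8, 0.3, 0.4]
finger_gap: 0.0749
finger_force: 0.0
```

```bash
python3 go.py 524.7 -400.6 181 173.2
```

```text
t 47.4 p [ 525.1 -399.4  211.6] th 173.24 tilt [-0.0012 -0.0009] gap 74.9 ff 0.0 F [-0.8  0.3  0.4] j1,7 [1.27 1.41]
twist units 0.005 then d units [ 0.006 -0.024  0.612]
```

{"method": "arm_command", "body": {"increments": "0.006 -0.024 0.2 0; 0 0 0.2 0; 0 0 0.15 0; 0 0 0.07 0; 0 0 0 0; 0 0 0 0; 0 0 0 0; 0 0 0 0"}}

```text
time_s: 48.15
ee_pos: [0.5246, -0.4004, 0.1801]
tcp_rot: [0.0, 0.059, 0.998, -0.0]
ft_force: [0.7, -0.2, 0.5]
finger_gap: 0.075
finger_force: 0.0
```

```bash
python3 go.py 524.7 -400.6 181 173.2
```

```text
t 48.1 p [ 524.6 -400.4  180.1] th 173.25 tilt [-0.0007 -0.0003] gap 75.0 ff 0.0 F [ 0.7 -0.2  0.5] j1,7 [1.25 1.4 ]
twist units 0.006 then d units [-0.002 -0.004 -0.018]
```

{"method": "arm_command", "body": {"increments": "0 0 0 0; 0 0 0 0; 0 0 0 0; 0 0 0 0; 0 0 0 0; 0 0 -0.1 0; 0.015 0.02 0 0; 0.014 0.021 0 0; 0 0 0 0; 0 0 0 0", "claw": 0}}

```text
time_s: 49.15
ee_pos: [0.523, -0.398, 0.1842]
tcp_rot: [-0.0, 0.059, 0.998, 0.0]
ft_force: [-0.8, -0.2, -2.8]
finger_gap: 0.0535
finger_force: 63.4
```

```bash
python3 go.py 523.5 -398.4 181 173.2
```

```text
t 49.1 p [ 523.  -398.   184.2] th 173.26 tilt [0.0006 0.0003] gap 53.5 ff 63.4 F [-0.8 -0.2 -2.8] j1,7 [1.26 1.4 ]
twist units 0.007 then d units [-0.011 -0.007  0.064]
```

{"method": "arm_command", "body": {"increments": "-0.005 -0.004 0.04 0; 0 0 0.03 0; 0 0 0.012 0; 0 0 0 0; 0 0 0 0"}}

```text
time_s: 49.65
ee_pos: [0.5234, -0.3984, 0.1805]
tcp_rot: [-0.0, 0.059, 0.998, -0.0]
ft_force: [-0.7, 0.6, -1.9]
finger_gap: 0.0533
finger_force: 63.4
```

{"method": "arm_command", "body": {"increments": "0 0 0 0; 0 0 0 0; 0 0 0 0; 0 0 0 0; 0 0 -0.2 0; 0 0 -0.5 0; 0 0 -0.6 0; 0 0 -0.6 0; 0 0 -0.5 0; 0 0 0 0", "claw": 75}}

```text
time_s: 50.65
ee_pos: [0.525, -0.3985, 0.3057]
tcp_rot: [0.003, 0.059, 0.998, -0.002]
ft_force: [0.6, 0.4, 1.1]
finger_gap: 0.0748
finger_force: 0.0
```

{"method": "arm_command", "body": {"increments": "0 0.4 0 0; 0 0.7 0 0; 0 0.8 0 0; 0 0.8 0 0; 0 0.8 0 0; 0 0.8 0 0; 0 0.8 0 0; 0 0.8 0 0; 0 0.8 0 0; 0 0.8 0 0"}}

```text
time_s: 51.65
ee_pos: [0.5673, -0.0245, 0.3004]
tcp_rot: [-0.0, 0.059, 0.998, -0.0]
ft_force: [-0.4, 0.1, -0.6]
finger_gap: 0.075
finger_force: 0.0
```

{"method": "arm_command", "body": {"increments": "0 0.7 0 0; 0 0.7 0 0; 0 0.7 0 0; 0 0.5 0 0; 0 0.3 0 0; 0 0 0 0; 0 0 0 0"}}

```text
time_s: 52.35
ee_pos: [0.5844, 0.1177, 0.3002]
tcp_rot: [-0.0, 0.059, 0.998, -0.0]
ft_force: [-0.1, -1.2, 1.4]
finger_gap: 0.0752
finger_force: 0.0
```

```bash
python3 - <<'E'
from h import *
im=cap('top');cap('side');save(im['pixels'],'top6',8,(380,180,440,235))
from fit import *
px=T['pixels'].astype(int)
for c in range(394,424): 
    if px[206,c,0]-px[206,c,2]>25: print(c,px[206,c],(PT[206,c,2]*1000).round(0))
print(fit(T,PT,(.5235,-.4003),.05,.028,A,.02,.05))
E
python3 go.py 503.8 422.3 300 128.2
```

```text
397 [72 60 18] 11.0
398 [63 46 14] 14.0
399 [101  89  31] 25.0
400 [209 200  72] 28.0
401 [225 219  71] 31.0
402 [225 212  68] 30.0
403 [220 195  66] 33.0
404 [85 70 39] 5.0
413 [75 60 22] 7.0
414 [65 48 15] 18.0
415 [68 54 13] 21.0
416 [180 169  59] 27.0
417 [227 215  69] 28.0
418 [225 207  71] 28.0
419 [231 201  64] 28.0
420 [130 105  48] 27.0
n255 mean [ 523.2 -398.6] rect (523.2,-398.4) 55.6x53.8 a=63.4 pca=89.5 range_z 28.1
t 52.5 p [584.7 116.4 300.1] th 173.15 tilt [ 0.0005 -0.0012] gap 75.1 ff 0.0 F [ 0.1 -0.1 -0.3] j1,7 [0.53 0.59]
twist units 5.618 then d units [5.808e+00 2.512e+00 2.000e-03]
```

View pics/top6.png

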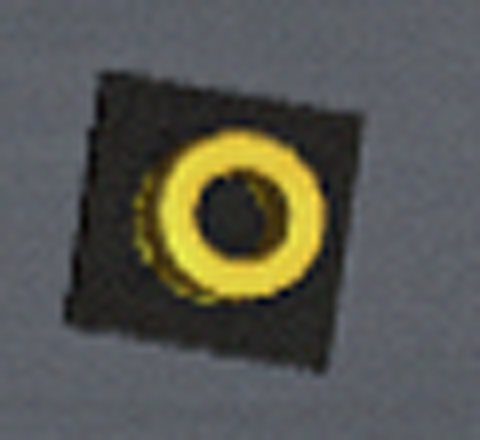

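The ring now covers its print almost fully; only slivers show. Next is the square electrode, with the order satisfied.

{"method": "arm_command", "body": {"increments": "0 0 0 0.936; 0 0 0 0.936; 0 0 0 0.936; 0 0 0 0.936; 0 0 0 0.936; 0 0 0 0.936; 0.3 0.1 0 0; 0.6 0.2 0 0; 0.64 0.28 0 0; 0.64 0.28 0 0"}}

```text
time_s: 53.45
ee_pos: [0.55, 0.231, 0.3005]
tcp_rot: [-0.0, 0.435, 0.901, -0.0]
ft_force: [0.6, 0.6, 0.1]
finger_gap: 0.0753
finger_force: 0.0
```

{"method": "arm_command", "body": {"increments": "0.64 0.28 0 0; 0.64 0.28 0 0; 0.64 0.28 0 0; 0.64 0.28 0 0; 0.55 0.28 0 0; 0.4 0.2 0 0; 0.12 0.11 0 0; 0 0 0 0; 0 0 0 0; 0 0 0 0"}}

```text
time_s: 54.45
ee_pos: [0.5064, 0.4238, 0.3002]
tcp_rot: [0.0, 0.437, 0.9, -0.001]
ft_force: [0.0, -0.3, -0.5]
finger_gap: 0.0749
finger_force: 0.0
```

```bash
python3 go.py 503.8 422.3 188 128.2
```

```text
t 54.5 p [506.4 423.8 300.2] th 128.21 tilt [-0.0013 -0.0007] gap 74.9 ff 0.0 F [ 0.  -0.3 -0.5] j1,7 [-0.13 -0.56]
twist units 0.001 then d units [ 0.009 -0.058  2.244]
```

{"method": "arm_command", "body": {"increments": "0 -0.02 0.4 0; 0 0 0.6 0; 0 0 0.6 0; 0 0 0.4 0; 0 0 0.22 0; 0 0 0.1 0; 0 0 0 0; 0 0 0 0; 0 0 0 0"}}

```text
time_s: 55.35
ee_pos: [0.5048, 0.4255, 0.1859]
tcp_rot: [0.0, 0.436, 0.9, 0.001]
ft_force: [-0.2, 0.5, -0.6]
finger_gap: 0.075
finger_force: 0.0
```

{"method": "arm_command", "body": {"increments": "0 0 0 0; 0 0 0 0; 0 0 0 0; 0 0 0 0; 0 0 0 0; 0 0 0 0", "claw": 0, "grip_force": 70}}

```text
time_s: 55.95
ee_pos: [0.5044, 0.4251, 0.1852]
tcp_rot: [0.0, 0.436, 0.9, 0.0]
ft_force: [-0.4, -1.8, 6.0]
finger_gap: 0.0387
finger_force: 73.0
```

```bash
python3 go.py 504 422 300 128.2 460 -91.5 300 159
```

```text
t 56.0 p [504.4 425.1 185.2] th 128.32 tilt [-0.0003  0.0002] gap 38.7 ff 73.0 F [-0.4 -1.8  6. ] j1,7 [-0.19 -0.64]
twist units 0.015 then d units [-0.043 -0.045 -2.296]
twist units -3.85 then d units [-2.859 -9.903 -0.   ]
```

{"method": "arm_command", "body": {"increments": "0 0 -0.2 0; 0 0 -0.5 0; 0 0 -0.6 0; 0 0 -0.6 0; 0 0 -0.4 0; 0 0 0 -0.9625; 0 0 0 -0.9625; 0 0 0 -0.9625; 0 0 0 -0.9625; 0 0 0 0"}}

```text
time_s: 56.95
ee_pos: [0.5046, 0.4244, 0.2987]
tcp_rot: [-0.001, 0.181, 0.984, -0.0]
ft_force: [-0.3, -1.0, -4.0]
finger_gap: 0.0387
finger_force: 71.9
```

{"method": "arm_command", "body": {"increments": "-0.06 -0.3 0 0; -0.14 -0.5 0 0; -0.18 -0.65 0 0; -0.18 -0.65 0 0; -0.18 -0.65 0 0; -0.18 -0.65 0 0; -0.18 -0.65 0 0; -0.18 -0.65 0 0; -0.18 -0.65 0 0; -0.18 -0.65 0 0"}}

```text
time_s: 57.95
ee_pos: [0.4738, 0.114, 0.2995]
tcp_rot: [0.0, 0.183, 0.983, -0.0]
ft_force: [0.3, -0.1, -4.3]
finger_gap: 0.0388
finger_force: 71.7
```

{"method": "arm_command", "body": {"increments": "-0.18 -0.65 0 0; -0.18 -0.65 0 0; -0.18 -0.65 0 0; -0.18 -0.65 0 0; -0.18 -0.6 0 0; -0.18 -0.4 0 0; -0.1 -0.2 0 0; 0 0 0 0; 0 0 0 0; 0 0 0 0"}}

```text
time_s: 58.95
ee_pos: [0.4616, -0.0814, 0.2997]
tcp_rot: [0.0, 0.18, 0.984, 0.0]
ft_force: [0.4, 0.4, -4.2]
finger_gap: 0.0386
finger_force: 71.8
```

```bash
python3 go.py 459.2 -92 243 159 459.2 -92 237.5 159
```

```text
t 59.0 p [461.6 -81.4 299.7] th 159.23 tilt [-0.0001  0.0007] gap 38.6 ff 71.8 F [ 0.4  0.4 -4.2] j1,7 [1.09 0.67]
twist units 0.029 then d units [-0.032 -0.215  1.134]
twist units 0.0 then d units [0.   0.   0.11]
```

{"method": "arm_command", "body": {"increments": "0 -0.1 0 0; -0.03 -0.1 0.2 0; 0 0 0.4 0; 0 0 0.3 0; 0 0 0.15 0; 0 0 0.03 0; 0 0 0 0; 0 0 0 0; 0 0 0 0"}}

```text
time_s: 59.85
ee_pos: [0.4598, -0.093, 0.2461]
tcp_rot: [0.001, 0.181, 0.983, -0.0]
ft_force: [0.6, 0.4, -3.7]
finger_gap: 0.0384
finger_force: 71.7
```

```bash
python3 go.py 459.2 -92 237.5 159; python3 - <<'E'
from h import *
im=cap('top');im2=cap('side');
a=cv2.resize(im['pixels'][190:270,250:350],None,fx=4,fy=4,interpolation=2);b=cv2.resize(im2['pixels'][140:220,250:350],None,fx=4,fy=4,interpolation=2)
save(np.hstack([a,b]),'both7',1)
E
```

```text
t 59.9 p [459.8 -93.  246.1] th 159.11 tilt [-0.0012  0.0001] gap 38.4 ff 71.7 F [ 0.6  0.4 -3.7] j1,7 [1.03 0.62]
twist units 0.014 then d units [0.018 0.015 0.172]
```

View pics/both7.png

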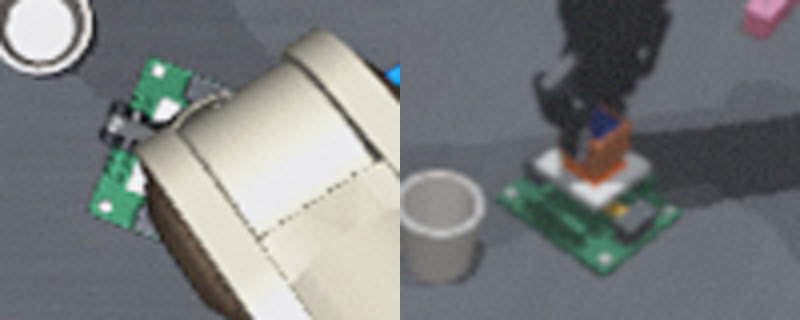

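The side view shows the electrode square over the plate (right half, about (597,155)), and the cup clear. I'll set it down lightly, let go, and measure before pressing.

{"method": "arm_command", "body": {"increments": "0.01 0.01 0.08 0; 0 0 0.06 0; 0 0 0.03 0; 0 0 0 0; 0 0 0 0; 0 0 0 0"}}

```text
time_s: 60.55
ee_pos: [0.459, -0.0923, 0.2371]
tcp_rot: [-0.0, 0.181, 0.983, -0.0]
ft_force: [-2.9, -0.6, 1.6]
finger_gap: 0.0389
finger_force: 72.5
```

```bash
python3 go.py 459.2 -92 237.3 159
```

```text
t 60.5 p [459.  -92.3 237.1] th 159.12 tilt [ 0.0003 -0.0005] gap 38.9 ff 72.5 F [-2.9 -0.6  1.6] j1,7 [1.02 0.6 ]
twist units 0.015 then d units [-0.002  0.008 -0.003]
```

{"method": "arm_command", "body": {"increments": "0 0 0 0; 0 0 0 0; 0 0 0 0; 0 0 0 0; 0 0 -0.2 0; 0 0 -0.4 0; 0 0 -0.5 0; 0 0 -0.3 0; 0 0.4 0 0; 0 0.6 0 0", "claw": 75}}

```text
time_s: 61.55
ee_pos: [0.4771, -0.0472, 0.3076]
tcp_rot: [0.0, 0.184, 0.983, -0.001]
ft_force: [-0.2, -0.2, -0.3]
finger_gap: 0.0749
finger_force: 0.0
```

{"method": "arm_command", "body": {"increments": "0 0.6 0 0; 0 0.6 0 0; 0 0.6 0 0; 0 0.4 0 0; 0 0.3 0 0; 0 0 0 0; 0 0 0 0"}}

```text
time_s: 62.25
ee_pos: [0.5213, 0.071, 0.3071]
tcp_rot: [-0.0, 0.181, 0.984, -0.0]
ft_force: [-0.3, -0.1, 0.1]
finger_gap: 0.075
finger_force: 0.0
```

```bash
python3 go.py 459 -92.3 300 159; python3 - <<'E'
from h import *
cap('top');cap('side')
from fit import *
c=(.458,-.093)
wh=lambda H,S,V:(V>120)
for im,P in((T,PT),(S,PS)):
  print('ink',fit(im,P,c,.05,.086,blu)); print('block',fit(im,P,c,.05,.086,A,.078,.1)); print('plate',fit(im,P,c,.07,.052,A,.043,.1))
save(T['pixels'],'top8',8,(260,190,340,265))
E
```

```text
t 62.2 p [521.3  71.  307.1] th 159.15 tilt [ 0.0001 -0.0005] gap 75.0 ff 0.0 F [-0.3 -0.1  0.1] j1,7 [0.68 0.4 ]
twist units 0.019 then d units [-0.007 -3.495  0.142]
ink n58 mean [464.5 -97.2] rect (464.2,-95.0) 27.0x17.0 a=64.1 pca=52.6 range_z 86.6
block n126 mean [ 466.2 -100. ] rect (465.2,-96.6) 39.8x25.3 a=68.2 pca=53.5 range_z 86.2
plate n273 mean [ 471.1 -103.9] rect (468.9,-98.2) 64.3x39.0 a=68.4 pca=55.0 range_z 54.6
ink n35 mean [460.7 -94.3] rect (460.8,-94.4) 21.8x21.0 a=59.0 pca=65.9 range_z 88.4
block n156 mean [458.9 -88.2] rect (458.5,-87.1) 49.7x47.9 a=70.1 pca=101.7 range_z 87.5
plate n414 mean [460.8 -97.1] rect (460.4,-99.7) 87.5x79.2 a=69.7 pca=104.4 range_z 65.3
```

View pics/top8.png

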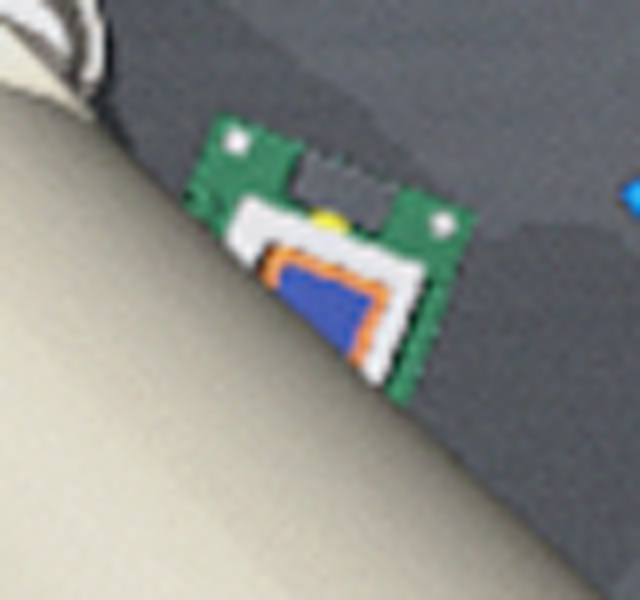

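The arm hides the lower-left half of the seat, so I'll move farther off.

{"method": "arm_command", "body": {"increments": "0 0.4 0 0; 0 0.6 0 0; 0 0.6 0 0; 0 0.6 0 0; 0 0.4 0 0; 0 0.3 0 0; 0 0 0 0; 0 0 0 0"}}

```text
time_s: 63.15
ee_pos: [0.5731, 0.2055, 0.3067]
tcp_rot: [-0.0, 0.182, 0.983, -0.001]
ft_force: [-0.5, -0.2, 0.2]
finger_gap: 0.0749
finger_force: 0.0
```

```bash
python3 go.py 459 -92.3 300 159; python3 - <<'E'
from h import *
cap('top');cap('side')
from fit import *
c=(.458,-.093)
for im,P in((T,PT),(S,PS)):
  print('ink',fit(im,P,c,.05,.086,blu)); print('block',fit(im,P,c,.05,.086,A,.078,.1)); print('plate',fit(im,P,c,.07,.052,A,.043,.1))
E
```

```text
t 63.1 p [573.1 205.5 306.7] th 159.07 tilt [ 0.0003 -0.0011] gap 74.9 ff 0.0 F [-0.5 -0.2  0.2] j1,7 [0.35 0.23]
twist units 0.009 then d units [-3.000e-03 -6.378e+00  1.340e-01]
ink n114 mean [459.3 -93.2] rect (459.2,-93.1) 27.3x26.6 a=159.5 pca=137.0 range_z 86.4
block n250 mean [458.2 -94.1] rect (458.4,-94.1) 40.2x39.5 a=69.0 pca=56.3 range_z 86.3
plate n558 mean [458.6 -95.6] rect (457.4,-93.8) 64.5x63.3 a=68.9 pca=-141.6 range_z 54.9
ink n37 mean [459.7 -93.7] rect (460.1,-93.8) 22.8x21.5 a=149.0 pca=-176.2 range_z 88.4
block n155 mean [459.2 -88. ] rect (458.6,-86.9) 49.7x48.1 a=69.1 pca=99.0 range_z 87.7
plate n412 mean [461.1 -97.1] rect (460.6,-99.8) 87.5x78.8 a=69.7 pca=103.6 range_z 65.2
```

The block is within about 1 mm of the seat centre, and its angle (69.0°) matches. I'll press on its top centre with closed fingers.

{"method": "arm_command", "body": {"increments": "0 -0.4 0 0; 0 -0.6 0 0; 0 -0.7 0 0; 0 -0.7 0 0; 0 -0.7 0 0; 0 -0.7 0 0; 0 -0.7 0 0; 0 -0.7 0 0; 0 -0.6 0 0; 0 -0.4 0 0", "claw": 0, "grip_force": 40}}

```text
time_s: 64.25
ee_pos: [0.461, -0.0865, 0.3066]
tcp_rot: [-0.001, 0.183, 0.983, -0.001]
ft_force: [0.6, 0.7, 0.1]
finger_gap: -0.0002
finger_force: 0.0
```

{"method": "arm_command", "body": {"increments": "0 -0.18 0 0; 0 0 0 0; 0 0 0.3 0; 0 0 0.3 0; 0 0 0.1 0; 0 0 0 0; 0 0 0 0; 0 0 0 0; 0 0 0 0"}}

```text
time_s: 65.15
ee_pos: [0.4597, -0.0913, 0.2724]
tcp_rot: [0.0, 0.181, 0.983, -0.0]
ft_force: [0.1, 0.6, -1.5]
finger_gap: 0.0002
finger_force: 0.0
```

```bash
python3 go.py 459.4 -92.8 260 159
```

```text
t 65.2 p [459.7 -91.3 272.4] th 159.13 tilt [-0.0008  0.0001] gap 0.2 ff 0.0 F [ 0.1  0.6 -1.5] j1,7 [1.06 0.66]
twist units 0.016 then d units [-0.005 -0.031  0.247]
```

Contact is expected near 259. Going down in small steps.

{"method": "arm_command", "body": {"increments": "0 -0.03 0.1 0; 0 0 0.1 0; 0 0 0.05 0; 0 0 0.04 0; 0 0 0.04 0; 0 0 0.04 0; 0 0 0 0; 0 0 0 0"}}

```text
time_s: 65.95
ee_pos: [0.4589, -0.0928, 0.254]
tcp_rot: [-0.0, 0.181, 0.983, -0.001]
ft_force: [-4.2, -1.7, 9.8]
finger_gap: 0.0001
finger_force: 4.8
```

{"method": "arm_command", "body": {"increments": "0 0 0.04 0; 0 0 0.04 0; 0 0 0.03 0; 0 0 0.03 0; 0 0 0 0; 0 0 0 0; 0 0 0 0"}}

```text
time_s: 66.65
ee_pos: [0.459, -0.0929, 0.2467]
tcp_rot: [-0.0, 0.181, 0.983, -0.0]
ft_force: [-1.7, -0.0, 5.2]
finger_gap: 0.0002
finger_force: 2.6
```

{"method": "arm_command", "body": {"increments": "0 0 0.02 0; 0 0 0.02 0; 0 0 0.01 0; 0 0 0 0; 0 0 0 0; 0 0 0 0"}}

```text
time_s: 67.25
ee_pos: [0.459, -0.0929, 0.2443]
tcp_rot: [0.0, 0.181, 0.983, -0.0]
ft_force: [-2.2, -1.3, 5.2]
finger_gap: 0.0
finger_force: 2.9
```

{"method": "arm_command", "body": {"increments": "0 0 0.02 0; 0 0 0 0; 0 0 0 0; 0 0 -0.05 0; 0 0 -0.1 0; 0 0 -0.2 0; 0 0 -0.4 0; 0 0 -0.4 0; 0 0 -0.2 0"}}

```text
time_s: 68.15
ee_pos: [0.4594, -0.0925, 0.3123]
tcp_rot: [0.001, 0.181, 0.983, 0.0]
ft_force: [0.6, 0.5, 0.6]
finger_gap: 0.0
finger_force: 0.0
```

{"method": "arm_command", "body": {"increments": "0 0.4 0 0; 0 0.7 0 0; 0 0.7 0 0; 0 0.7 0 0; 0 0.7 0 0; 0 0.7 0 0; 0 0.7 0 0; 0 0.7 0 0; 0 0.6 0 0; 0 0.4 0 0"}}

```text
time_s: 69.15
ee_pos: [0.5712, 0.2042, 0.3107]
tcp_rot: [-0.0, 0.18, 0.984, 0.001]
ft_force: [0.0, -0.0, -0.3]
finger_gap: -0.0
finger_force: 0.0
```

{"method": "arm_command", "body": {"increments": "0 0 0 0; 0 0 0 0; 0 0 0 0"}}

```text
time_s: 69.45
ee_pos: [0.5711, 0.2001, 0.3101]
tcp_rot: [-0.0, 0.182, 0.983, -0.001]
ft_force: [-0.6, -0.8, -0.8]
finger_gap: 0.0
finger_force: 0.0
```

```bash
python3 - <<'E'
from h import *
im=cap('top');cap('side')
save(im['pixels'],'top9',1.5)
from fit import *
c=(.458,-.093)
for im,P in((T,PT),(S,PS)):
  print('ink',fit(im,P,c,.05,.074,blu)); print('block',fit(im,P,c,.05,.074,A,.065,.1)); 
print('plate',fit(T,PT,c,.07,.040,A,.033,.1))
pm=(np.linalg.norm(PT[...,:2]-[.458,-.093],axis=-1)<.035)&(PT[...,2]<.06)&(T['pixels'].min(-1)>140);print('plate z',np.median(PT[pm][:,2]),pm.sum())
print('cup',fit(T,PT,(.548,.005),.05,.062,A,.05,.075))
print('round',fit(T,PT,(.6163,.1668),.04,.056,A,.05,.07)); print('bar',fit(T,PT,(.400,.2636),.07,.032,lambda H,S,V:(V>150)&(S<60),.026,.05)); print('ring',fit(T,PT,(.5235,-.4003),.05,.028,A,.02,.05))
E
```

```text
ink n113 mean [459.1 -93.2] rect (459.1,-93.2) 27.2x26.3 a=159.5 pca=165.5 range_z 74.6
block n247 mean [458.6 -94.1] rect (458.7,-94.0) 40.7x39.4 a=69.4 pca=72.6 range_z 74.3
ink n34 mean [459.7 -93.8] rect (460.0,-93.7) 22.2x20.9 a=166.7 pca=163.8 range_z 77.2
block n155 mean [459.2 -87.6] rect (458.8,-87.6) 48.6x47.3 a=69.3 pca=99.8 range_z 75.0
plate n564 mean [457.9 -94.9] rect (457.2,-93.8) 64.2x63.6 a=68.9 pca=-144.5 range_z 42.6
plate z 0.0399737981881554 152
cup n157 mean [548.6   5.4] rect (546.8,5.2) 65.8x63.1 a=0.7 pca=163.9 range_z 61.3
round n54 mean [616.2 167.5] rect (616.1,167.3) 21.5x18.7 a=1.5 pca=-137.5 range_z 55.9
bar n245 mean [392.8 264.6] rect (395.7,263.7) 79.3x24.2 a=173.4 pca=175.5 range_z 31.8
ring n257 mean [ 523.1 -398.1] rect (522.5,-398.6) 56.2x54.2 a=88.7 pca=96.7 range_z 27.8
```

View pics/top9.png

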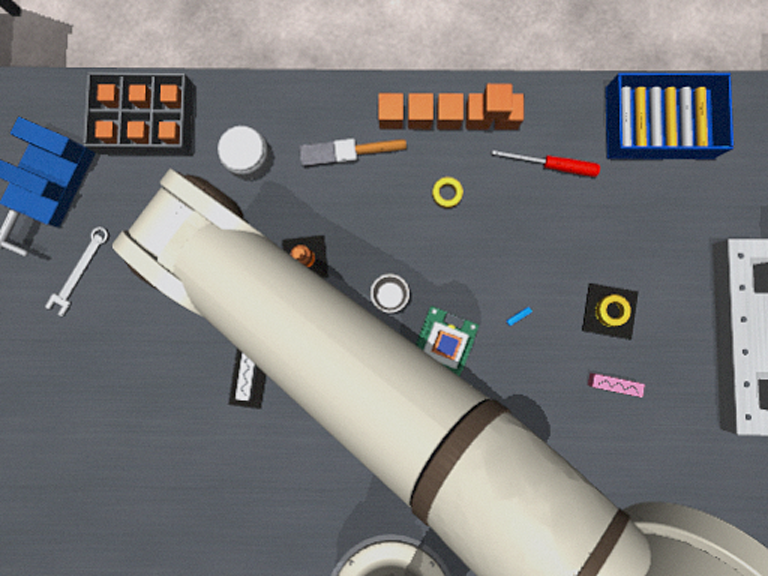

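The seat plate is at 40 mm, so it is caught. The block at (449,344) is centred and square, and the ring (614,310) and round electrode (303,256) are on their pads. The visible part of the bar (245,377) is as placed and the arm hides the rest. The cup (390,293) hasn't moved. The robot is clear of everything, so I'm handing in.

```bash
python3 -c "
from bench import r
print(r.close_job())"
```

```text
the job is handed in; nothing more can be done
None
```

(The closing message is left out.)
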